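# Load the seed drums on the drill head and wedge it fast

### The arm

A 6-joint arm with a two-finger parallel gripper is mounted at the origin on a cart in front of the work surface, level with it; the furniture and walls round the work are solid. World frame = base frame: x ahead of the robot, y to its left, z up, the work surface at z = 0. Lengths are in m, angles in rad, forces in N, time in s.
With the tool pointing down it reaches from about 0.35 to 0.975 m from the base axis. Payload 4.9 kg.
Tool frame: the origin (TCP) lies between the finger pads; the fingertips stand 22 mm ahead of it and the grasp point (between the pads) lies 3 mm ahead of it; z points along the fingers, y is the line along which they close (so a half turn about z gives the same grasp; the last joint's range is limited). The gripper opens to 85 mm and grips with 20 to 120 N. Pads are 22 mm wide; open, the fingers measure 114 mm over their backs; the gripper's body (76 mm by 85 mm) begins 54 mm behind the grasp point. The pads swing forward as they close: fully open they stand 13 mm farther back than shut.
Start: joints at [1.014, 0.053, 1.613, -0, 1.476, -0.119], TCP at [0.265, 0.566, 0.253] pointing down, gripper open.
Joint ranges: [-3.01, 3.01], [-1.01, 2.22], [0.06, 2.58], [-1.02, 4.17], [0.09, 2.62], [-3.14, 3.14]. Speed limits (rad/s): [2.57, 2.57, 3.14, 3.14, 3.14, 3.14].

### API

Orientations are given as a unit quaternion [w, x, y, z].
In Python, from plant import state, grab_frame, get_calibration, job_done, recognise, regions_of gives the robot as it stands.
- The arm moves only by the tool apply_moves, never from a script. Its argument "targets" is a list of rows, each an object with "translation": the shift along the tool's x, y, z normalised to -1 to 1, where 1 is 100 mm, a list of three; "twist": the turn about the tool's z normalised to -1 to 1, where 1 is 0.1 rad; "hand": the opening, from 0 (shut) to 1 (fully open). A call has 1 to 8 rows; each row shifts and turns the commanded pose from where the row before left it, along the tool's axes as they then stand; what a row does not reach is not made up. A row lasts 1/10 s, in which the tool goes at most 50 mm and 8.59 degrees, less where a joint would pass 70% of its speed; a pose out of reach is approached as far as the arm can. A call with a number of a shift or a turn outside -1 to 1 is refused whole. A call with a gripper value outside its range is refused whole. The fingers move at their own pace and stop on an object; the grip force is fixed at half the most. Time passes only in rows, so rows that do not move let the fingers close. It gives the time, the measured TCP pose, the force, the opening and the grip force at its end, in the units of the state.
- state(): the state, without advancing time (a new reading comes with each control period).
- grab_frame(name): name is "side" or "top" or "wrist"; returns the picture (480x640x3 uint8, red, green, blue); there is no depth.
- get_calibration(name): a dict with "camera_matrix" (3x3 intrinsics, pixels), "pose" (4x4, takes a point from camera to world coordinates). Camera axes: x right, y up, looking along -z (the intrinsics and any distortion apply to the point x, -y, -z); pixel columns grow to the right and rows downward; lengths in m; the calibration is good to about 2 mm. A picture is of the moment at which its call begins: read the wrist's pose just before it. get_calibration takes no time and is no camera call; for the wrist camera it gives the pose at the moment of the call.
- job_done(): hands the job in; it is judged then, once.
Trained networks look in the newest picture that a camera, given by its name, has taken for a name from the list of things; names that differ only in an ending like _2 or _b are one class to them, and where a whole thing is asked for, a point or a joint stands for the part that bears it (a point fixed in the world has none). Each returns a list of dicts, best first, with "score" (0 to 1); they miss things now and then, are a little off and sometimes report something else, mostly with a low value. They report only what shows in the picture. A call takes as long as a camera call. They do not tell look-alikes from the thing itself.
- recognise(camera, query): "point" ([x, y, z] in m, in world coordinates, good to about 4 mm: the middle of the surface that is visible of it).
- regions_of(camera, query): "pixels" (480x640 bool, what is visible of it).
The state is a dict: "time": time; "joint_pos": joint angles; "joint_vel": joint speeds; "joint_efforts": joint torques, N m; "tool_pos": TCP position; "tool_rot": TCP orientation; "contact_force": force on the tool from outside, world axes, zero at the start; "ft_torque": the same for the moment, N m; "gripper_width": opening from 0.0 (shut) to 1.0 (fully open); "grasp_force": force on a finger pad.
Only numpy, scipy, OpenCV 4.12 (cv2) and the standard library are available. Lean on these libraries where they do the work, as an engineer would, in place of code of your own. Each camera call takes 0.05 s, during which the arm holds its last target. There are 200 camera calls.

### The job

Fit every loose seed drum on a spindle of its own on the seed-drill head, turning each until its slot finds the key and it drops down fully home. One spindle starts under the plain black blanking cap: keep it covering a spindle if the others are enough for the drums, else lift it off and set it upright on the bench. When all drums are home, drive the wooden wedge, thin end first, into the gap at the end of the head from the robot's side until it is tight and the green carrier is hard against its far stop; leave everything released and do not disturb the paint tin or the head lamp.

Things in the scene. Friction and masses are not known exactly. Their poses are not given: they have to be found in the camera images.
- drum1_grip (a point): seed drum (three or four are present): grey plastic disc 64 mm across, 38 mm tall, seed pockets round its rim, a grip bar across its top (52 mm long, 22 mm wide, from 38 to 72 mm above the foot). This point: middle of the grip bar, on the drum's axis, 55 mm above its flat foot; x along the grip bar, z up. 0.13 to 0.25 kg, stands on the bench
- drum2_grip (a point): seed drum (three or four are present): grey plastic disc 64 mm across, 38 mm tall, seed pockets round its rim, a grip bar across its top (52 mm long, 22 mm wide, from 38 to 72 mm above the foot). This point: middle of the grip bar, on the drum's axis, 55 mm above its flat foot; x along the grip bar, z up. 0.13 to 0.25 kg, stands on the bench
- drum3_grip (a point): seed drum (three or four are present): grey plastic disc 64 mm across, 38 mm tall, seed pockets round its rim, a grip bar across its top (52 mm long, 22 mm wide, from 38 to 72 mm above the foot). This point: middle of the grip bar, on the drum's axis, 55 mm above its flat foot; x along the grip bar, z up. 0.13 to 0.25 kg, stands on the bench
- drum4_grip (a point): seed drum (three or four are present): grey plastic disc 64 mm across, 38 mm tall, seed pockets round its rim, a grip bar across its top (52 mm long, 22 mm wide, from 38 to 72 mm above the foot). This point: middle of the grip bar, on the drum's axis, 55 mm above its flat foot; x along the grip bar, z up. 0.13 to 0.25 kg, stands on the bench
- spindle1 (a point): right-hand (-y) spindle: its foot, on the upper face of the green carrier, 30 mm above the bench; axes as the cradle's. The spindle is a flat upright key, 24 mm tall, 30 mm long, 9 mm thick, the top 6 mm tapering to 26 x 4. It is stiff to turn and each points its own way, unmeasured, within 0.7 rad either way of this x axis
- spindle2 (a point): second from the right spindle: its foot, on the upper face of the green carrier, 30 mm above the bench; axes as the cradle's. The spindle is a flat upright key, 24 mm tall, 30 mm long, 9 mm thick, the top 6 mm tapering to 26 x 4. It is stiff to turn and each points its own way, unmeasured, within 0.7 rad either way of this x axis
- spindle3 (a point): third from the right spindle: its foot, on the upper face of the green carrier, 30 mm above the bench; axes as the cradle's. The spindle is a flat upright key, 24 mm tall, 30 mm long, 9 mm thick, the top 6 mm tapering to 26 x 4. It is stiff to turn and each points its own way, unmeasured, within 0.7 rad either way of this x axis
- spindle4 (a point): left-hand (+y) spindle: its foot, on the upper face of the green carrier, 30 mm above the bench; axes as the cradle's. The spindle is a flat upright key, 24 mm tall, 30 mm long, 9 mm thick, the top 6 mm tapering to 26 x 4. It is stiff to turn and each points its own way, unmeasured, within 0.7 rad either way of this x axis
- cap_grip (a point): blanking cap: plain black plastic cup 52 mm across, 36 mm tall, with a round knob on top (26 mm across, from 36 to 70 mm above its foot); this point is half-way up the knob, 53 mm above the foot. At the start it stands loosely over one of the keys, foot on the carrier (hollow 42 mm wide, 28 mm deep, no slot), and lifts straight off
- wedge_grip (a point): wooden wedge 125 mm long, 30 mm tall, flat underside down, with a grip block on its thick end (40 mm long in x, 18 mm wide in y, top 66 mm above the underside). This point: middle of the block, 48 mm above the underside; x points to the thin end, z up. Thin end 100 mm ahead of this point, thick end 25 mm behind; the straight side is 11 mm to +y of it
- gap (a point): wedge gap at the cradle's +y end, open above and at both ends: point on its floor, 8 mm above the bench, half-way along its 84 mm; x along it away from the robot; mouth at x -0.042. Straight cheek 11 mm to +y (34 mm tall); other side is the carrier's slanted end. With the wedge right in and tight, its grip point is about here at x -0.050, y 0, z 0.048
- cradle: wooden cradle of the drill head, 100 x 418 mm, fixed on the bench, long side along its y; origin on the bench surface under the carrier; it carries the green carrier, whose spindles stand at y = -0.190, -0.100, -0.010 and 0.080 (at joint value 0)
- carrier (a joint): how far the green carrier has slid away from the wedge gap (to -y of the cradle), 0 to 0.006 m; 0.006 is hard against the far stop; it starts slack at 0 to 0.002 and slides with about 4 N of friction. At 0 the gap is 20 mm wide at its mouth and 9.5 mm at the far end; at 0.006, 6 mm more, the wedge's own taper
- drum1: the same drum, origin at the centre of its foot. In the foot is a round hollow 42 mm across and 8 mm deep, and above that a straight slot (36 mm long along x, 15 mm wide, 18 mm deep) that fits over a spindle's key. Let down square over a key, within about 4 mm, it stops with its foot 16 mm above the carrier unless the slot meets the key to within about 0.15 rad
- drum2: the same drum, origin at the centre of its foot. In the foot is a round hollow 42 mm across and 8 mm deep, and above that a straight slot (36 mm long along x, 15 mm wide, 18 mm deep) that fits over a spindle's key. Let down square over a key, within about 4 mm, it stops with its foot 16 mm above the carrier unless the slot meets the key to within about 0.15 rad
- drum3: the same drum, origin at the centre of its foot. In the foot is a round hollow 42 mm across and 8 mm deep, and above that a straight slot (36 mm long along x, 15 mm wide, 18 mm deep) that fits over a spindle's key. Let down square over a key, within about 4 mm, it stops with its foot 16 mm above the carrier unless the slot meets the key to within about 0.15 rad
- drum4: the same drum, origin at the centre of its foot. In the foot is a round hollow 42 mm across and 8 mm deep, and above that a straight slot (36 mm long along x, 15 mm wide, 18 mm deep) that fits over a spindle's key. Let down square over a key, within about 4 mm, it stops with its foot 16 mm above the carrier unless the slot meets the key to within about 0.15 rad
- cap: the same cap, origin at the centre of its foot
- wedge: the wedge, origin on its underside, 50 mm ahead (x) of the grip block's middle. One side tapers: it is 14.5 mm thick at the thin end and 30 mm at the thick end. 0.15 kg
- paint_tin: paint tin, 77 mm across and 76 mm tall, standing on the bench behind the right-hand end of the drill head; leave alone
- head_lamp: head lamp with band, 110 x 104 x 42 mm, lying left of the drill head; leave alone
Mind the look-alikes: they are no part of the job. Leave any pink, purple or turquoise look-alike of the drum3 alone.

How it is judged:
By the outcome, as a careful person would: the job done as asked, in the order asked, and still so for the second after the job is handed in, with the robot touching nothing.
Of drum1, drum2, drum3, drum4 only 3 to 4 are there at a start; the rules pass over those that are not, and their reading is None.
At some moment in a run one of drum1, drum2, drum3, drum4, wedge may be knocked a few centimetres aside while the robot is not near it.
It also fails if it takes over 210 s, if anything falls off the work surface, if the arm or the gripper's body presses on something with over 40 N, if the wrist force passes 120 N, or if a joint passes its speed limit or range.

## Working session

There is one attempt and no reset: what is moved stays moved. The work goes in short steps, Python scripts to look and compute and a tool call to move; the robot and the scene stay as the last step left them, time stands still between calls to the robot, and variables do not carry over. Pictures are saved under pics/ and viewed, at most 14 in all, crops included, and the job is handed in when it is done.

Besides the shell and the picture viewer there is one more tool, called after ">>>" by a JSON object that holds its "op" and its "data", one argument or row to a line. apply_moves: Moves the arm, as the interface text tells. Its arguments: {"type":"object","properties":{"targets":{"type":"array"}},"required":["targets"]}

```bash
ls; mkdir -p pics
cat > h.py <<'E'
import numpy as np, cv2
from plant import state, grab_frame, get_calibration, job_done, recognise, regions_of
def save(cam,name,crop=None,scale=1):
    im=grab_frame(cam)
    if crop: im=im[crop[1]:crop[3],crop[0]:crop[2]]
    if scale!=1: im=cv2.resize(im,None,fx=scale,fy=scale,interpolation=cv2.INTER_CUBIC)
    cv2.imwrite('pics/'+name,im[:,:,::-1]); 
def proj(cal,p):
    p=np.atleast_2d(p);T=np.linalg.inv(cal['pose']);q=p@T[:3,:3].T+T[:3,3]
    q=q*[1,-1,-1];u=q@np.array(cal['camera_matrix']).T
    return u[:,:2]/u[:,2:]
def ray(cal,uv,z):
    K=np.array(cal['camera_matrix']);uv=np.atleast_2d(uv)
    d=np.c_[uv,np.ones(len(uv))]@np.linalg.inv(K).T*[1,-1,-1]
    P=np.array(cal['pose']);d=d@P[:3,:3].T;o=P[:3,3]
    return o+d*((z-o[2])/d[:,2:])
E
python3 - <<'E'
from h import *
s=state();print(s)
for c in ['side','top','wrist']:
    save(c,c+'0.png');k=get_calibration(c);print(c,{a:np.round(b,3).tolist() if not isinstance(b,str) else b for a,b in k.items()})
    for q in ['drum1','drum1_grip','cap','wedge','cradle','gap','spindle1','spindle2','paint_tin','head_lamp','carrier']:
        if c=='wrist' and q in('gap','spindle2'):continue
        print(q,[(np.round(r['point'],3).tolist(),round(r['score'],2)) for r in recognise(c,q)])
E
```

```text
pics
{'time': 0.0, 'joint_pos': array([ 1.01399007e+00,  5.33731360e-02,  1.61428541e+00, -1.21247921e-05,
        1.47600807e+00, -1.19043123e-01]), 'joint_vel': array([-0.0005424 , -0.00037301, -0.00032791,  0.00046135, -0.00122414,
       -0.00165567]), 'joint_efforts': array([-2.47220305e-04, -3.93699038e+01, -3.70168269e+01, -1.46591028e-04,
        7.42087956e-03,  8.40321434e-06]), 'tool_pos': array([0.2646665 , 0.56555813, 0.25205801]), 'tool_rot': array([-3.38098283e-04,  2.17137326e-01,  9.76140516e-01, -9.80338905e-04]), 'contact_force': array([-0.00779634, -0.52718518, -0.05989949]), 'ft_torque': array([ 0.01111639,  0.00572274, -0.01758428]), 'grasp_force': 0.0, 'gripper_width': 0.9993116466046713}
side {'camera_matrix': [[490.7, 0.0, 318.596], [0.0, 490.7, 240.64], [0.0, 0.0, 1.0]], 'pose': [[-0.785, 0.545, -0.295, 0.202], [-0.62, -0.692, 0.369, 0.418], [-0.003, 0.472, 0.881, 1.048], [0.0, 0.0, 0.0, 1.0]]}
drum1 [([0.651, -0.032, 0.037], 0.87), ([0.399, 0.176, 0.04], 0.83), ([0.599, 0.342, 0.034], 0.65), ([0.347, 0.358, 0.039], 0.65), ([0.497, -0.351, 0.039], 0.59), ([0
[... 1479 characters left out ...]
46, 0.003, 0.032], 0.63), ([0.457, 0.266, 0.03], 0.32)]
paint_tin [([0.391, -0.2, 0.037], 0.58), ([0.667, -0.242, 0.067], 0.57)]
head_lamp [([0.54, 0.414, 0.032], 0.69), ([0.499, -0.356, 0.041], 0.66)]
carrier [([0.546, 0.001, 0.032], 0.83)]
wrist {'camera_matrix': [[339.916, 0.0, 321.655], [0.0, 339.916, 239.897], [0.0, 0.0, 1.0]], 'pose': [[0.425, -0.869, -0.254, 0.199], [0.905, 0.408, 0.119, 0.598], [0.001, -0.281, 0.96, 0.373], [0.0, 0.0, 0.0, 1.0]]}
drum1 [([0.427, 0.192, 0.037], 0.81), ([0.37, 0.384, 0.032], 0.6)]
drum1_grip []
cap []
wedge [([0.426, 0.254, 0.064], 0.46)]
cradle [([0.495, 0.175, 0.008], 0.65)]
spindle1 []
paint_tin []
head_lamp []
carrier [([0.422, 0.19, 0.033], 0.38)]
```

View pics/top0.png

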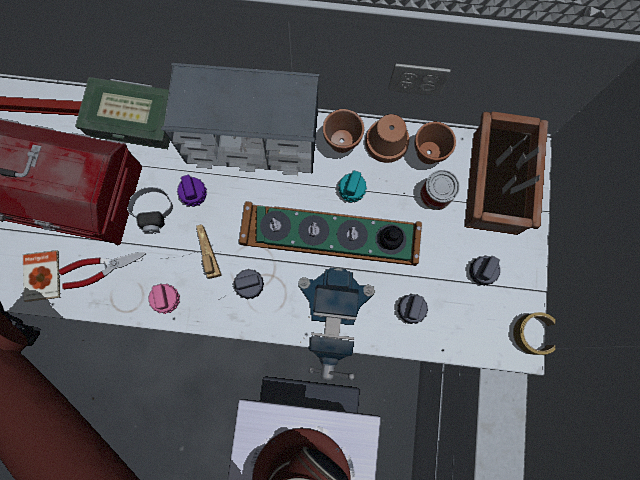

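View pics/side0.png

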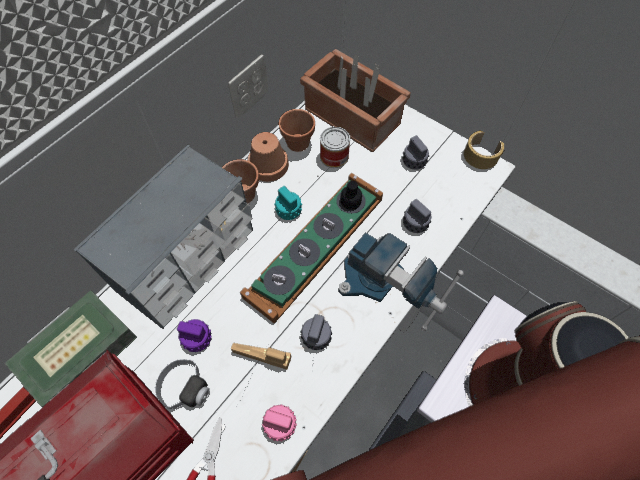

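The pictures show three grey drums in the top view at (248,284), (412,308) and (485,269). The pink (164,298), purple (192,190) and teal (352,186) ones are look-alikes to leave alone. The cap is on spindle 1 at (390,237), the open keys are at (275,225), (314,229) and (352,233), and the wedge is at (207,250). Three drums and three open keys, so the cap stays. Next I'll get the wrist camera over the head.

```bash
cat >> h.py <<'E'
def pose():
    s=state();w,x,y,z=s['tool_rot']
    yx=2*(x*y-w*z);yy=1-2*(x*x+z*z)
    return np.array(s['tool_pos']),np.arctan2(yy,yx)   # position, world yaw of tool y
def plan(x,y,z,yaw,mx=0.045,mr=0.1,start=None):
    p,a=start if start else pose()
    d=np.array([x,y,z])-p;da=(yaw-a+np.pi/2)%np.pi-np.pi/2   # grasp symmetric by half turn
    n=int(max(np.ceil(np.linalg.norm(d)/mx),np.ceil(abs(da)/mr),1))
    out=[]
    for i in range(n):
        s=d/n;ty=np.array([np.cos(a),np.sin(a),0]);tx=np.array([-np.sin(a),np.cos(a),0])
        out.append(([round(float(v)*10,3) for v in (s@tx,s@ty,-s[2])],round(float(-da/n)*10,3)));a+=da/n
    print('%d rows'%n,out)
    return (np.array([x,y,z]),a)
E
python3 - <<'E'
from h import *
print(pose());plan(0.47,0.03,0.25,np.pi/2)
E
```

```text
(array([0.26495708, 0.56603162, 0.25328002]), np.float64(1.1329961080103275))
13 rows [([-0.318, -0.307, 0.003], -0.337), ([-0.307, -0.317, 0.003], -0.337), ([-0.296, -0.327, 0.003], -0.337), ([-0.285, -0.337, 0.003], -0.337), ([-0.274, -0.346, 0.003], -0.337), ([-0.262, -0.355, 0.003], -0.337), ([-0.25, -0.364, 0.003], -0.337), ([-0.237, -0.372, 0.003], -0.337), ([-0.225, -0.38, 0.003], -0.337), ([-0.212, -0.387, 0.003], -0.337), ([-0.199, -0.394, 0.003], -0.337), ([-0.185, -0.401, 0.003], -0.337), ([-0.172, -0.407, 0.003], -0.337)]
```

>>> {"op": "apply_moves", "data": {
  "targets": [
    {"translation": [0, 0, 0], "twist": -0.88, "hand": 1},
    {"translation": [0, 0, 0], "twist": -0.88, "hand": 1},
    {"translation": [0, 0, 0], "twist": -0.88, "hand": 1},
    {"translation": [0, 0, 0], "twist": -0.87, "hand": 1},
    {"translation": [0, 0, 0], "twist": -0.87, "hand": 1},
    {"translation": [-0.1, -0.4, 0], "twist": 0, "hand": 1},
    {"translation": [-0.1, -0.4, 0], "twist": 0, "hand": 1},
    {"translation": [-0.1, -0.4, 0], "twist": 0, "hand": 1}
  ]
}}

```text
time: 2.5
tool_pos: [0.295, 0.4449, 0.2532]
tool_rot: [0.0, -0.001, 1.0, -0.0]
contact_force: [0.7, -0.8, -0.1]
gripper_width: 1.001
grasp_force: 0.0
```

>>> {"op": "apply_moves", "data": {
  "targets": [
    {"translation": [-0.1, -0.4, 0], "twist": 0, "hand": 1},
    {"translation": [-0.1, -0.4, 0], "twist": 0, "hand": 1},
    {"translation": [-0.15, -0.4, 0], "twist": 0, "hand": 1},
    {"translation": [-0.2, -0.4, 0], "twist": 0, "hand": 1},
    {"translation": [-0.2, -0.4, 0], "twist": 0, "hand": 1},
    {"translation": [-0.3, -0.4, 0], "twist": 0, "hand": 1},
    {"translation": [-0.3, -0.4, 0], "twist": 0, "hand": 1},
    {"translation": [0, 0, 0], "twist": 0, "hand": 1}
  ]
}}

```text
time: 3.3
tool_pos: [0.4325, 0.1619, 0.2536]
tool_rot: [0.001, 0.004, 1.0, -0.001]
contact_force: [-0.2, 0.6, 0.2]
gripper_width: 0.997
grasp_force: 0.0
```

Run:
```python
from h import *
print(pose())
save('wrist','w1.png')
k=get_calibration('wrist');np.save('k1.npy',k['pose']);print(np.round(k['pose'],3).tolist())
for q in ['drum1','wedge','spindle1','cap']:
    print(q,[(np.round(r['point'],3).tolist(),round(r['score'],2)) for r in recognise('wrist',q)])
```

```text
(array([0.43248575, 0.16185413, 0.25362321]), np.float64(1.5631045322891295))
[[0.006, -0.96, -0.281, 0.358], [1.0, 0.006, 0.001, 0.166], [0.0, -0.281, 0.96, 0.373], [0.0, 0.0, 0.0, 1.0]]
drum1 [([0.354, 0.347, 0.044], 0.95), ([0.402, 0.166, 0.038], 0.57), ([0.682, -0.054, 0.074], 0.4), ([0.541, -0.132, 0.068], 0.32)]
wedge [([0.449, 0.262, 0.026], 0.63), ([0.536, -0.003, 0.028], 0.51)]
spindle1 [([0.53, 0.003, 0.027], 0.92), ([0.446, 0.264, 0.032], 0.26)]
cap [([0.542, -0.131, 0.066], 0.89)]
```

View pics/w1.png

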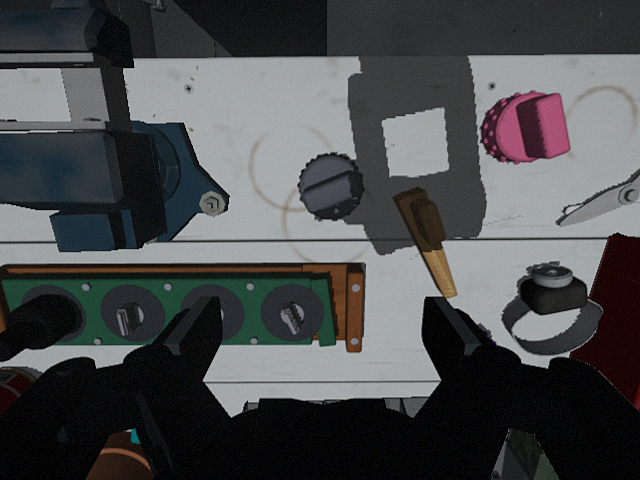

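>>> {"op": "apply_moves", "data": {
  "targets": [
    {"translation": [-0.25, -0.22, 0.05], "twist": -0.08, "hand": 1},
    {"translation": [-0.25, -0.22, 0.09], "twist": 0, "hand": 1},
    {"translation": [-0.25, -0.22, 0.09], "twist": 0, "hand": 1},
    {"translation": [-0.25, -0.22, 0.1], "twist": 0, "hand": 1},
    {"translation": [-0.25, -0.22, 0.1], "twist": 0, "hand": 1},
    {"translation": [-0.25, -0.22, 0.1], "twist": 0, "hand": 1},
    {"translation": [0, 0, 0], "twist": 0, "hand": 1},
    {"translation": [0, 0, 0], "twist": 0, "hand": 1}
  ]
}}

```text
time: 4.35
tool_pos: [0.5805, 0.0365, 0.1998]
tool_rot: [-0.001, -0.005, 1.0, 0.0]
contact_force: [-0.6, -0.0, 0.3]
gripper_width: 1.004
grasp_force: 0.0
```

Run:
```python
from h import *
print(pose())
save('wrist','w2.png')
k=get_calibration('wrist');np.save('k2.npy',k['pose']);print(np.round(k['pose'],3).tolist())
for q in ['drum1','wedge','spindle1','cap']:
    print(q,[(np.round(r['point'],3).tolist(),round(r['score'],2)) for r in recognise('wrist',q)])
m=regions_of('wrist','spindle1')
for r in m: print(r['score'],r['pixels'].sum(),np.argwhere(r['pixels']).mean(0) if r['pixels'].any() else 0)
```

```text
(array([0.58054827, 0.0364548 , 0.19975319]), np.float64(1.5804582109446434))
[[-0.009, -0.96, -0.28, 0.508], [1.0, -0.009, -0.003, 0.037], [0.001, -0.28, 0.96, 0.32], [0.0, 0.0, 0.0, 1.0]]
drum1 [([0.606, 0.309, 0.026], 0.93), ([0.42, -0.189, 0.024], 0.9), ([0.652, -0.034, 0.042], 0.81), ([0.426, 0.157, 0.037], 0.67)]
wedge [([0.462, 0.262, 0.027], 0.91)]
spindle1 [([0.547, 0.006, 0.032], 0.59)]
cap [([0.543, -0.13, 0.067], 0.97), ([0.421, 0.155, 0.038], 0.75)]
0.82 37407 [183.88603737 287.20319726]
0.66 5794 [188.78167069  88.33344839]
```

View pics/w2.png

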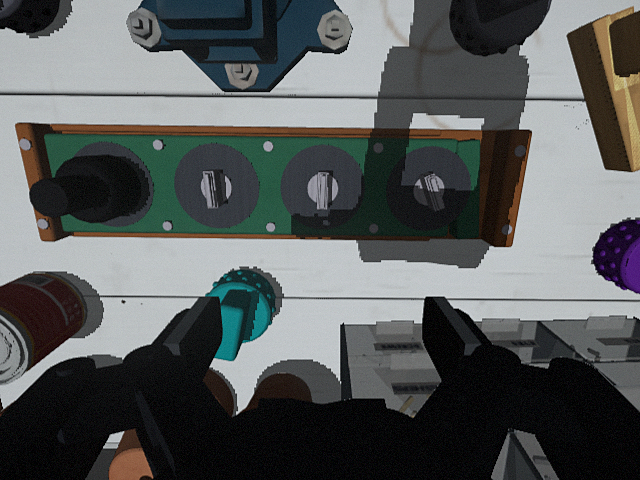

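The keys show clearly at (216,187), (323,187) and (432,188). I'll zoom in for their directions.

Run:
```python
import cv2,numpy as np
im=cv2.imread('pics/w2.png')
t=[cv2.resize(im[164:212,u-24:u+24],(260,260),interpolation=cv2.INTER_NEAREST) for u in (216,323,432)]
cv2.imwrite('pics/keys.png',np.hstack(t))
from h import *
K=get_calibration('wrist')['camera_matrix'];cal=dict(camera_matrix=K,pose=np.load('k2.npy'))
# dark disc edges/ keys: back-project
print(ray(cal,[(216,187),(323,187),(432,188)],0.03+0.012).round(4))
g=cv2.cvtColor(im,cv2.COLOR_BGR2HSV)
green=((g[...,0]>60)&(g[...,0]<95)&(g[...,1]>90)&(g[...,2]>25)).astype(np.uint8)
n,l,st,c=cv2.connectedComponentsWithStats(green);print([(s.tolist()) for s in st[1:] if s[4]>300])
```

```text
[[ 0.5449 -0.0483  0.042 ]
 [ 0.5441  0.039   0.042 ]
 [ 0.5441  0.128   0.042 ]]
[[44, 133, 436, 106, 15949], [205, 270, 71, 91, 3584]]
```

View pics/keys.png

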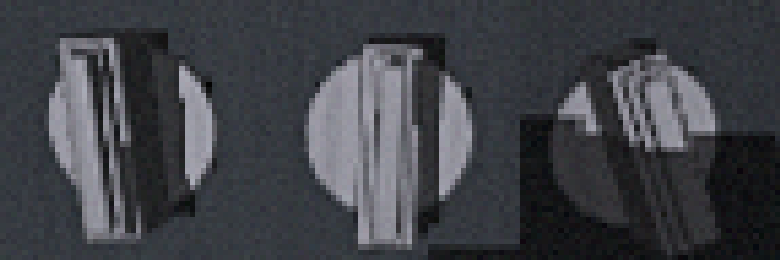

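Run:
```python
from h import *
K=get_calibration('wrist')['camera_matrix'];cal=dict(camera_matrix=K,pose=np.load('k2.npy'))
f=5.417
def P(u0,x,y):return (u0-24+x/f-0.4,164+y/f-0.4)
c=ray(cal,[P(216,133,130),P(323,129,137),P(432,115,138)],0.031);print(c.round(4))
E=[(216,(62,40),(87,240)),(216,(122,40),(140,235)),(323,(106,45),(100,248)),(323,(155,45),(152,248)),(432,(90,85),(150,255)),(432,(105,75),(170,250)),(432,(170,70),(200,240))]
for u,a,b in E:
    r=ray(cal,[P(u,*a),P(u,*b)],0.045);d=r[1]-r[0];print(u,np.arctan2(d[1],d[0]).round(3),r.mean(0).round(4),np.linalg.norm(d).round(4))
# drums' bars & heights in top/side views
for cam in('top','side'):
    im=grab_frame(cam);k=get_calibration(cam)
    cv2.imwrite(f'pics/{cam}1.png',im[:,:,::-1])
    for w in [(.402,.166,.072),(.392,-.2,.072),(.497,-.357,.072),(.54,.04,.03)]:print(cam,proj(k,w).round(1))
# cradle corners in wrist img: bolts at end pieces
print(ray(cal,[(26,145),(42,224),(521,151),(506,229)],0.036).round(4))
```

```text
[[ 0.5469 -0.0516  0.031 ]
 [ 0.5471  0.0386  0.031 ]
 [ 0.5465  0.129   0.031 ]]
216 0.038 [ 0.5468 -0.0561  0.045 ] 0.0298
216 0.014 [ 0.5463 -0.0477  0.045 ] 0.029
323 -0.024 [0.5469 0.0346 0.045 ] 0.0303
323 -0.001 [0.5468 0.0422 0.045 ] 0.0303
432 0.425 [0.5495 0.1258 0.045 ] 0.028
432 0.442 [0.5484 0.1284 0.045 ] 0.029
432 0.278 [0.5472 0.1353 0.045 ] 0.0264
top [[248.1 282.8]]
top [[413.1 306.6]]
top [[487.4 267.7]]
top [[312.1 232.5]]
side [[320.  326.6]]
side [[420.5 210.4]]
side [[419.1 146.5]]
side [[306.9 255.6]]
[[ 0.5133 -0.2004  0.036 ]
 [ 0.5787 -0.202   0.036 ]
 [ 0.5144  0.199   0.036 ]
 [ 0.5796  0.1974  0.036 ]]
```

Run:
```python
import cv2,numpy as np
w=cv2.imread('pics/w1.png');t=cv2.imread('pics/top1.png');s=cv2.imread('pics/side1.png')
def c(im,u,v,r):return cv2.resize(im[v-r:v+r,u-r:u+r],(260,260),interpolation=cv2.INTER_CUBIC)
cv2.imwrite('pics/m1.png',np.vstack([np.hstack([c(w,291,318,26),c(w,331,187,40),c(t,248,284,22)]),np.hstack([c(t,412,308,22),c(t,486,269,22),c(w,425,240,60)])]))
```

```text
(no output)
```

View pics/m1.png

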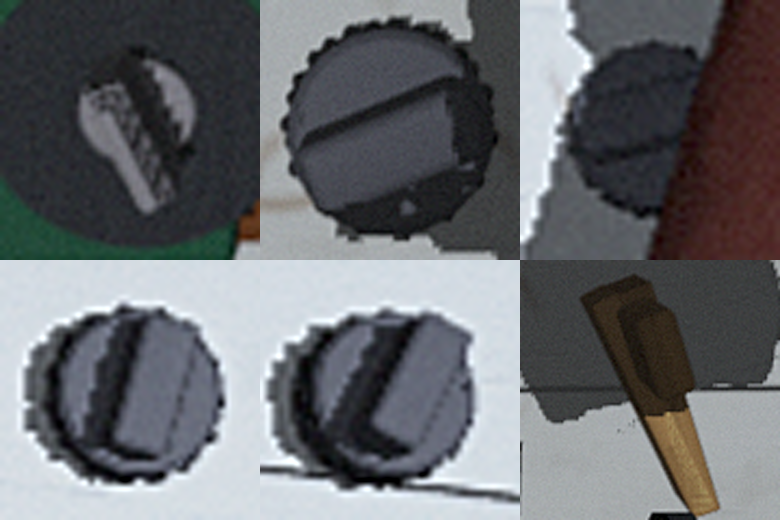

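Run:
```python
from h import *
K=get_calibration('wrist')['camera_matrix'];w=dict(camera_matrix=K,pose=np.load('k1.npy'));t=get_calibration('top')
def A(cal,u,v,r,z,pts,n):
    f=130/r;q=[(u-r+x/f-.5,v-r+y/f-.5) for x,y in pts];R=ray(cal,q,z)
    for i in range(0,len(R),2):
        d=R[i+1]-R[i];print(n,np.arctan2(d[1],d[0]).round(3),np.linalg.norm(d).round(4),R[i:i+2].mean(0).round(4))
A(w,291,318,26,.048,[(85,105),(148,212),(122,110),(172,195)],'key4')
A(w,331,187,40,.072,[(37,150),(185,95),(55,210),(200,165)],'drumA')
A(t,412,308,22,.072,[(140,55),(105,175),(195,65),(150,185)],'drumB')
A(t,486,269,22,.072,[(170,60),(115,170),(210,85),(155,190)],'drumC')
```

```text
key4 0.454 0.0288 [0.5468 0.1283 0.048 ]
key4 0.458 0.0229 [0.5454 0.1349 0.048 ]
drumA 1.919 0.0428 [0.3956 0.1681 0.072 ]
drumA 1.869 0.0418 [0.4134 0.1726 0.072 ]
drumB 2.94 0.0466 [ 0.395  -0.1934  0.072 ]
drumB 2.864 0.0479 [ 0.3934 -0.2121  0.072 ]
drumC 2.748 0.0479 [ 0.501  -0.3573  0.072 ]
drumC 2.728 0.0461 [ 0.4942 -0.3727  0.072 ]
```

Run:
```python
from h import *
plan(.4045,.170,.2,.32,start=(np.array([.5805,.0365,.2]),1.58))
```

```text
13 rows [([0.134, 0.104, -0.0], 0.969), ([0.144, 0.09, -0.0], 0.969), ([0.152, 0.076, -0.0], 0.969), ([0.159, 0.061, -0.0], 0.969), ([0.164, 0.045, -0.0], 0.969), ([0.167, 0.029, -0.0], 0.969), ([0.169, 0.013, -0.0], 0.969), ([0.17, -0.003, -0.0], 0.969), ([0.169, -0.02, -0.0], 0.969), ([0.166, -0.036, -0.0], 0.969), ([0.162, -0.052, -0.0], 0.969), ([0.156, -0.067, -0.0], 0.969), ([0.149, -0.082, -0.0], 0.969)]
```

>>> {"op": "apply_moves", "data": {
  "targets": [
    {"translation": [0.13, 0.1, 0], "twist": 0.97, "hand": 1},
    {"translation": [0.14, 0.09, 0], "twist": 0.97, "hand": 1},
    {"translation": [0.15, 0.08, 0], "twist": 0.97, "hand": 1},
    {"translation": [0.16, 0.06, 0], "twist": 0.97, "hand": 1},
    {"translation": [0.16, 0.05, 0], "twist": 0.97, "hand": 1},
    {"translation": [0.17, 0.03, 0], "twist": 0.97, "hand": 1},
    {"translation": [0.17, 0.01, 0], "twist": 0.97, "hand": 1},
    {"translation": [0.17, 0, 0], "twist": 0.97, "hand": 1}
  ]
}}

```text
time: 5.55
tool_pos: [0.4733, 0.1182, 0.2005]
tool_rot: [0.0, 0.376, 0.926, 0.0]
contact_force: [-0.3, 0.3, -0.3]
gripper_width: 1.0
grasp_force: 0.0
```

>>> {"op": "apply_moves", "data": {
  "targets": [
    {"translation": [0.17, -0.02, 0], "twist": 0.97, "hand": 1},
    {"translation": [0.17, -0.04, 0], "twist": 0.97, "hand": 1},
    {"translation": [0.16, -0.05, 0], "twist": 0.97, "hand": 1},
    {"translation": [0.16, -0.07, 0], "twist": 0.97, "hand": 1},
    {"translation": [0.15, -0.08, 0], "twist": 0.97, "hand": 1},
    {"translation": [0, 0, 0], "twist": 0, "hand": 1},
    {"translation": [0, 0, 0], "twist": 0, "hand": 1},
    {"translation": [0, 0, 0], "twist": 0, "hand": 1}
  ]
}}

```text
time: 6.35
tool_pos: [0.4062, 0.1694, 0.2005]
tool_rot: [0.0, 0.586, 0.81, 0.0]
contact_force: [-0.5, -0.0, -1.4]
gripper_width: 0.998
grasp_force: 0.0
```

```bash
cat >> h.py <<'E'
def look_drum(name,near):
    """wrist view: bench-grey drum region nearest to a world xy; centre/yaw of its grip bar by minAreaRect of bar-top edges is left to the eye"""
    im=grab_frame('wrist');k=get_calibration('wrist');cv2.imwrite('pics/'+name,im[:,:,::-1]);np.save('pics/'+name+'.npy',k['pose'])
    best=None
    for r in regions_of('wrist','drum1'):
        m=r['pixels']
        if m.sum()<200: continue
        v,u=np.argwhere(m).mean(0);p=ray(k,(u,v),0.045)[0]
        e=np.hypot(*(p[:2]-near))
        if best is None or e<best[0]: best=(e,r['score'],p,m)
    print('region score',best[1],'centre@.045',best[2].round(4),'px',np.argwhere(best[3]).mean(0)[::-1].round(1))
    for r in recognise('wrist','drum1_grip')+recognise('wrist','drum1'):print(r['score'],np.round(r['point'],4))
    return k,im,best[3]
E
python3 - <<'E'
from h import *
print(pose())
k,im,m=look_drum('wA.png',(.404,.17))
ys,xs=np.where(m);print(xs.min(),xs.max(),ys.min(),ys.max(),xs.size)
u,v=proj(k,(.4045,.170,.045))[0].astype(int);r=65;print(u,v)
y0,x0=max(v-r,0),max(u-r,0)
print(y0,x0);cv2.imwrite('pics/wAc.png',cv2.resize(im[y0:y0+130,x0:x0+130,::-1],(520,520),interpolation=cv2.INTER_CUBIC))
E
```

```text
(array([0.40617643, 0.1694305 , 0.20049615]), np.float64(0.3188205644724379))
region score 0.93 centre@.045 [0.4044 0.176  0.045 ] px [323.1 223.5]
0.16 [0.5571 0.3873 0.0197]
0.87 [0.5919 0.3234 0.0383]
0.83 [0.405  0.1723 0.0394]
0.81 [0.3642 0.3281 0.0264]
0.57 [ 0.6791 -0.0261  0.0409]
286 360 183 267 4713
320 230
165 255
```

View pics/wAc.png

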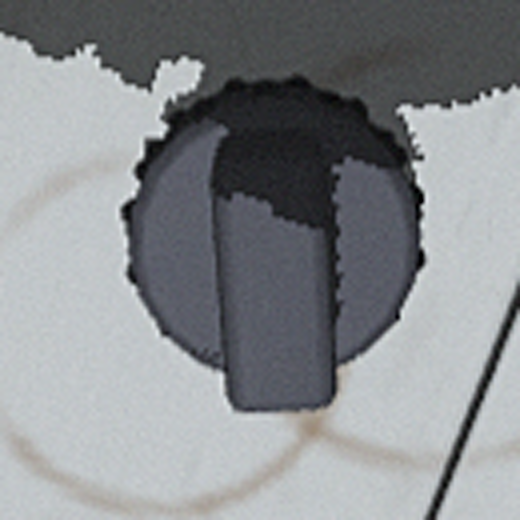

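Run:
```python
from h import *
k=dict(get_calibration('wrist'));k['pose']=np.load('pics/wA.png.npy')
c=lambda x,y:(255+x/4-.4,165+y/4-.4)
print(ray(k,c(278,272),.072),ray(k,c(275,234),.036),ray(k,c(285,408),.072))
r=ray(k,[c(217,200),c(235,400),c(333,200),c(337,400)],.071);print(np.arctan2(*(r[1]-r[0])[1::-1]),np.arctan2(*(r[3]-r[2])[1::-1]))
# second-view height check: bar end seen in top? predicted pixel of tcp axis
print(proj(k,[(.4045,.1715,.072),(.4045,.1715,.036)]))
```

```text
[[0.40519012 0.17563709 0.072     ]] [[0.40524131 0.17436112 0.036     ]] [[0.41509131 0.15002539 0.072     ]]
-1.1760410216432677 -1.2206328838239826
[[321.5277903  237.32617606]
 [321.49178824 225.91293377]]
```

>>> {"op": "apply_moves", "data": {
  "targets": [
    {"translation": [0.045, 0, 0.2], "twist": -0.5, "hand": 0.8},
    {"translation": [0, 0, 0.4], "twist": 0, "hand": 0.7},
    {"translation": [0, 0, 0.4], "twist": 0, "hand": 0.7},
    {"translation": [0, 0, 0.3], "twist": 0, "hand": 0.7},
    {"translation": [0, 0, 0.085], "twist": 0, "hand": 0.7},
    {"translation": [0, 0, 0], "twist": 0, "hand": 0.7},
    {"translation": [0, 0, 0], "twist": 0, "hand": 0},
    {"translation": [0, 0, 0], "twist": 0, "hand": 0}
  ]
}}

```text
time: 7.35
tool_pos: [0.4061, 0.1744, 0.0641]
tool_rot: [0.001, 0.566, 0.825, 0.002]
contact_force: [-0.5, -0.1, 0.0]
gripper_width: 0.367
grasp_force: 0.0
```

>>> {"op": "apply_moves", "data": {
  "targets": [
    {"translation": [0, 0, 0], "twist": 0, "hand": 0},
    {"translation": [0, 0, 0], "twist": 0, "hand": 0},
    {"translation": [0, 0, 0], "twist": 0, "hand": 0},
    {"translation": [0, 0, 0], "twist": 0, "hand": 0}
  ]
}}

```text
time: 7.75
tool_pos: [0.4061, 0.1745, 0.064]
tool_rot: [0.001, 0.566, 0.825, 0.002]
contact_force: [0.2, 1.0, 6.2]
gripper_width: 0.245
grasp_force: 60.2
```

Run:
```python
from h import *
a=2.026
p=np.array([.4061,.1745,.2]);q=np.array([.5465,.129,.2]);y=.369
# own sequence: 17 rows
n=17;d=(q-p)/n;da=(a-y)/n
for i in range(n):
    tx=np.array([-np.sin(y),np.cos(y),0]);ty=np.array([np.cos(y),np.sin(y),0]);print([round(float(d@tx)*10,3),round(float(d@ty)*10,3)],round(-da*10,3));y+=da
```

```text
[-0.055, 0.067] -0.975
[-0.061, 0.062] -0.975
[-0.067, 0.055] -0.975
[-0.072, 0.049] -0.975
[-0.076, 0.042] -0.975
[-0.08, 0.034] -0.975
[-0.083, 0.026] -0.975
[-0.085, 0.018] -0.975
[-0.086, 0.009] -0.975
[-0.087, 0.001] -0.975
[-0.086, -0.007] -0.975
[-0.085, -0.016] -0.975
[-0.083, -0.024] -0.975
[-0.081, -0.032] -0.975
[-0.077, -0.04] -0.975
[-0.073, -0.047] -0.975
[-0.068, -0.054] -0.975
```

>>> {"op": "apply_moves", "data": {
  "targets": [
    {"translation": [0, 0, -0.2], "twist": 0, "hand": 0},
    {"translation": [0, 0, -0.4], "twist": 0, "hand": 0},
    {"translation": [0, 0, -0.4], "twist": 0, "hand": 0},
    {"translation": [0, 0, -0.36], "twist": 0, "hand": 0}
  ]
}}

```text
time: 8.15
tool_pos: [0.4039, 0.174, 0.1994]
tool_rot: [0.0, 0.566, 0.825, 0.0]
contact_force: [1.2, -0.7, -2.6]
gripper_width: 0.243
grasp_force: 59.2
```

>>> {"op": "apply_moves", "data": {
  "targets": [
    {"translation": [-0.055, 0.067, 0], "twist": -0.975, "hand": 0},
    {"translation": [-0.06, 0.06, 0], "twist": -0.975, "hand": 0},
    {"translation": [-0.067, 0.055, 0], "twist": -0.975, "hand": 0},
    {"translation": [-0.072, 0.049, 0], "twist": -0.975, "hand": 0},
    {"translation": [-0.076, 0.042, 0], "twist": -0.975, "hand": 0},
    {"translation": [-0.08, 0.034, 0], "twist": -0.975, "hand": 0},
    {"translation": [-0.083, 0.026, 0], "twist": -0.975, "hand": 0},
    {"translation": [-0.085, 0.018, 0], "twist": -0.975, "hand": 0}
  ]
}}

```text
time: 8.95
tool_pos: [0.47, 0.1524, 0.1973]
tool_rot: [-0.0, 0.208, 0.978, -0.0]
contact_force: [0.5, 0.4, -2.2]
gripper_width: 0.247
grasp_force: 59.2
```

>>> {"op": "apply_moves", "data": {
  "targets": [
    {"translation": [-0.086, 0.009, 0], "twist": -0.975, "hand": 0},
    {"translation": [-0.087, 0, 0], "twist": -0.975, "hand": 0},
    {"translation": [-0.086, -0.007, 0], "twist": -0.975, "hand": 0},
    {"translation": [-0.085, -0.016, 0], "twist": -0.975, "hand": 0},
    {"translation": [-0.083, -0.024, 0], "twist": -0.975, "hand": 0},
    {"translation": [-0.08, -0.032, 0], "twist": -0.975, "hand": 0},
    {"translation": [-0.077, -0.04, 0], "twist": -0.975, "hand": 0},
    {"translation": [-0.073, -0.047, 0], "twist": -0.975, "hand": 0}
  ]
}}

```text
time: 9.75
tool_pos: [0.5358, 0.1309, 0.1972]
tool_rot: [-0.001, -0.18, 0.984, 0.0]
contact_force: [-0.1, -0.1, -1.9]
gripper_width: 0.248
grasp_force: 59.2
```

>>> {"op": "apply_moves", "data": {
  "targets": [
    {"translation": [-0.068, -0.054, 0], "twist": -0.975, "hand": 0},
    {"translation": [0, 0, 0], "twist": 0, "hand": 0},
    {"translation": [0, 0, 0], "twist": 0, "hand": 0}
  ]
}}

```text
time: 10.05
tool_pos: [0.5438, 0.1284, 0.1974]
tool_rot: [-0.001, -0.224, 0.974, 0.0]
contact_force: [0.8, 0.2, -2.2]
gripper_width: 0.246
grasp_force: 59.2
```

Run:
```python
from h import *
print(pose())
k,im,m=look_drum('wA2.png',(.5465,.129))
v,u=np.argwhere(m).mean(0).astype(int);y0,x0=max(v-70,0),max(u-70,0);print(y0,x0)
cv2.imwrite('pics/wA2c.png',cv2.resize(im[y0:y0+140,x0:x0+140,::-1],(560,560),interpolation=cv2.INTER_CUBIC))
print(proj(k,[(*pose()[0][:2],pose()[0][2]+z) for z in(.01,-.024,-.062)]))
```

```text
(array([0.54378922, 0.12838091, 0.19739358]), np.float64(2.0234348526963997))
region score 0.61 centre@.045 [0.5999 0.1576 0.045 ] px [321.4 300.5]
0.98 [0.5839 0.3266 0.0367]
0.96 [0.372  0.3324 0.019 ]
0.59 [ 0.6568 -0.0343  0.0388]
230 251
[[316.53870301 343.87737281]
 [317.57194341 301.93952774]
 [318.31658296 271.71560452]]
```

View pics/wA2c.png

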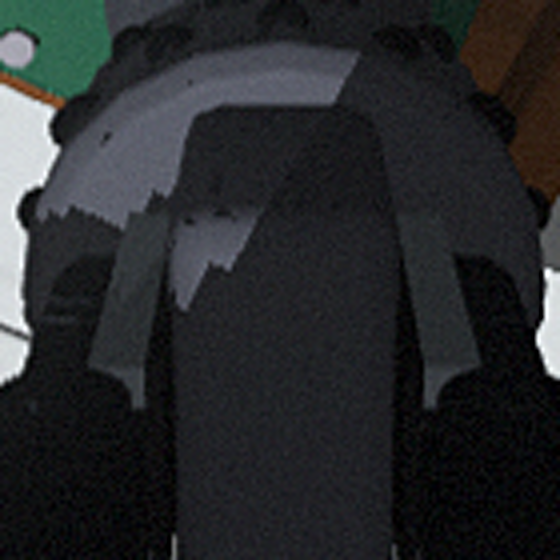

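Run:
```python
from h import *
k=dict(get_calibration('wrist'));k['pose']=np.load('pics/wA2.png.npy')
p,a=pose();tx=np.array([-np.sin(a),np.cos(a),0])
for dx,dz in((.026,-.0235),(.026,.0105),(.032,-.0235)):print(dx,dz,[((proj(k,p+tx*(dx+e)+[0,0,dz])[0]-[251,230])*4).round(0).tolist() for e in(-.004,0,.004)])
```

```text
0.026 -0.0235 [[265.0, 110.0], [265.0, 76.0], [265.0, 41.0]]
0.026 0.0105 [[260.0, 239.0], [260.0, 196.0], [260.0, 153.0]]
0.032 -0.0235 [[265.0, 59.0], [265.0, 24.0], [264.0, -12.0]]
```

>>> {"op": "apply_moves", "data": {
  "targets": [
    {"translation": [0, 0, 0.3], "twist": 0, "hand": 0},
    {"translation": [0, 0, 0.3], "twist": 0, "hand": 0},
    {"translation": [0, 0, 0.22], "twist": 0, "hand": 0},
    {"translation": [0, 0, 0.03], "twist": 0, "hand": 0},
    {"translation": [0, 0, 0.03], "twist": 0, "hand": 0},
    {"translation": [0, 0, 0.03], "twist": 0, "hand": 0}
  ]
}}

```text
time: 10.85
tool_pos: [0.5454, 0.1285, 0.1084]
tool_rot: [0.001, -0.225, 0.974, -0.0]
contact_force: [0.3, 0.5, -1.9]
gripper_width: 0.25
grasp_force: 59.2
```

>>> {"op": "apply_moves", "data": {
  "targets": [
    {"translation": [0, 0, 0.03], "twist": 0, "hand": 0},
    {"translation": [0, 0, 0.03], "twist": 0, "hand": 0},
    {"translation": [0, 0, 0], "twist": 0, "hand": 0}
  ]
}}

```text
time: 11.15
tool_pos: [0.5452, 0.1281, 0.1015]
tool_rot: [0.001, -0.225, 0.974, -0.001]
contact_force: [2.0, -1.8, -0.9]
gripper_width: 0.244
grasp_force: 59.3
```

>>> {"op": "apply_moves", "data": {
  "targets": [
    {"translation": [0, 0, 0.03], "twist": 0, "hand": 0},
    {"translation": [0, 0, 0.03], "twist": 0, "hand": 0},
    {"translation": [0, 0, 0], "twist": 0, "hand": 0}
  ]
}}

```text
time: 11.45
tool_pos: [0.5448, 0.1279, 0.0948]
tool_rot: [0.001, -0.225, 0.974, -0.001]
contact_force: [4.1, -3.5, -2.0]
gripper_width: 0.251
grasp_force: 59.3
```

>>> {"op": "apply_moves", "data": {
  "targets": [
    {"translation": [0, 0, 0], "twist": 0, "hand": 0.5},
    {"translation": [0, 0, 0], "twist": 0, "hand": 0.5},
    {"translation": [0, 0, 0], "twist": 0, "hand": 0.5},
    {"translation": [0, 0, -0.2], "twist": 0, "hand": 0.5},
    {"translation": [0, 0, -0.4], "twist": 0, "hand": 0.5},
    {"translation": [0, 0, -0.4], "twist": 0, "hand": 0.8},
    {"translation": [0, 0, -0.4], "twist": 0, "hand": 1},
    {"translation": [0, 0, -0.2], "twist": 0, "hand": 1}
  ]
}}

```text
time: 12.25
tool_pos: [0.5455, 0.1288, 0.2596]
tool_rot: [0.003, -0.226, 0.974, -0.0]
contact_force: [-0.0, 0.2, 0.4]
gripper_width: 0.977
grasp_force: 0.0
```

Run:
```python
from h import *
print(pose());plan(.394,-.203,.2,1.33,mx=.035)
k=get_calibration('top');im=grab_frame('top')
for q in('drum1','wedge'):print(q,[(np.round(r['point'],3).tolist(),round(r['score'],2)) for r in recognise('top',q)])
```

```text
(array([0.54546162, 0.1288466 , 0.25962714]), np.float64(2.025882123541756))
11 rows [([0.256, -0.21, 0.054], 0.633), ([0.242, -0.226, 0.054], 0.633), ([0.228, -0.241, 0.054], 0.633), ([0.212, -0.255, 0.054], 0.633), ([0.195, -0.268, 0.054], 0.633), ([0.178, -0.28, 0.054], 0.633), ([0.16, -0.29, 0.054], 0.633), ([0.141, -0.3, 0.054], 0.633), ([0.122, -0.308, 0.054], 0.633), ([0.102, -0.315, 0.054], 0.633), ([0.082, -0.321, 0.054], 0.633)]
drum1 [([0.391, -0.2, 0.036], 0.94), ([0.496, -0.358, 0.042], 0.89), ([0.599, 0.325, 0.038], 0.89), ([0.351, 0.351, 0.038], 0.75), ([0.658, -0.039, 0.037], 0.71), ([0.56, 0.138, 0.103], 0.68)]
wedge [([0.463, 0.278, 0.031], 0.97), ([0.561, 0.138, 0.101], 0.69)]
```

>>> {"op": "apply_moves", "data": {
  "targets": [
    {"translation": [0.256, -0.21, 0], "twist": 0.63, "hand": 1},
    {"translation": [0.24, -0.226, 0], "twist": 0.63, "hand": 1},
    {"translation": [0.228, -0.24, 0], "twist": 0.63, "hand": 1},
    {"translation": [0.21, -0.255, 0], "twist": 0.63, "hand": 1},
    {"translation": [0.195, -0.268, 0], "twist": 0.63, "hand": 1},
    {"translation": [0.178, -0.28, 0], "twist": 0.63, "hand": 1},
    {"translation": [0.16, -0.29, 0], "twist": 0.63, "hand": 1},
    {"translation": [0.14, -0.3, 0], "twist": 0.63, "hand": 1}
  ]
}}

```text
time: 13.2
tool_pos: [0.4331, -0.1132, 0.2522]
tool_rot: [-0.002, 0.026, 1.0, 0.001]
contact_force: [-0.6, -1.0, -0.1]
gripper_width: 1.001
grasp_force: 0.0
```

>>> {"op": "apply_moves", "data": {
  "targets": [
    {"translation": [0.12, -0.308, 0], "twist": 0.63, "hand": 1},
    {"translation": [0.1, -0.315, 0], "twist": 0.63, "hand": 1},
    {"translation": [0.08, -0.32, 0], "twist": 0.63, "hand": 1},
    {"translation": [0, 0, 0.3], "twist": 0, "hand": 1},
    {"translation": [0, 0, 0.3], "twist": 0, "hand": 1},
    {"translation": [0, 0, 0], "twist": 0, "hand": 1},
    {"translation": [0, 0, 0], "twist": 0, "hand": 1}
  ]
}}

```text
time: 13.9
tool_pos: [0.3935, -0.2024, 0.1932]
tool_rot: [-0.002, 0.119, 0.993, 0.001]
contact_force: [0.0, -0.6, 0.3]
gripper_width: 0.996
grasp_force: 0.0
```

```bash
cat >> h.py <<'E'
def barcrop(name,near):
    k,im,m=look_drum(name,near);u,v=proj(k,(*near,.05))[0].astype(int);y0,x0=max(v-70,0),max(u-70,0);print('x0,y0',x0,y0)
    cv2.imwrite('pics/c_'+name,cv2.resize(im[y0:y0+140,x0:x0+140,::-1],(560,560),interpolation=cv2.INTER_CUBIC))
E
python3 - <<'E'
from h import *
print(pose());barcrop('wB.png',(.394,-.203))
E
```

```text
(array([ 0.39352669, -0.20241833,  0.19318833]), np.float64(1.3326053675738811))
region score 0.61 centre@.045 [ 0.3901 -0.206   0.045 ] px [315.5 229. ]
0.95 [ 0.5061 -0.3347  0.0302]
0.75 [ 0.6674 -0.0572  0.0476]
0.64 [ 0.3899 -0.2036  0.037 ]
0.62 [ 0.5086 -0.3386  0.0303]
x0,y0 250 164
```

View pics/c_wB.png

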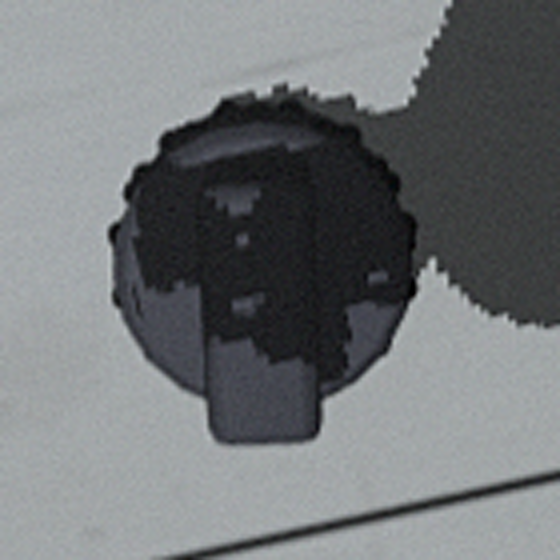

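Run:
```python
from h import *
k=dict(get_calibration('wrist'));k['pose']=np.load('pics/wB.png.npy')
c=lambda x,y:(250+x/4-.4,164+y/4-.4)
r=ray(k,[c(203,300),c(212,425),c(317,300),c(320,425)],.071);b=[np.arctan2(*(r[i+1]-r[i])[1::-1]) for i in(0,2)];print(b)
e=ray(k,c(267,442),.071)[0];a=np.mean(b);C=e[:2]-.026*np.array([np.cos(a),np.sin(a)]);print(e,C)
print('disc',ray(k,c(264,245),.036))
p,y=pose();tx=np.array([-np.sin(y),np.cos(y)]);ty=np.array([np.cos(y),np.sin(y)])
C=C-.002*tx
print('target',C,'yaw',a+np.pi/2,'moves',(C-p[:2])@tx*10,(C-p[:2])@ty*10,'twist',-(a+np.pi/2-y)*10,'down',(p[2]-.064)*10)
```

```text
[np.float64(-0.18736926296094347), np.float64(-0.2099601224702483)]
[ 0.4185995  -0.21190935  0.071     ] [ 0.39311089 -0.20677798]
disc [[ 0.38879427 -0.20567038  0.036     ]]
target [ 0.39505466 -0.20724891] yaw 1.3721316340793006 moves -0.007423840772306175 -0.03687665776603013 twist -0.3903513283857962 down 1.3250090837023654
```

>>> {"op": "apply_moves", "data": {
  "targets": [
    {"translation": [0.01, -0.037, 0.2], "twist": -0.39, "hand": 0.8},
    {"translation": [0, 0, 0.4], "twist": 0, "hand": 0.7},
    {"translation": [0, 0, 0.4], "twist": 0, "hand": 0.7},
    {"translation": [0, 0, 0.28], "twist": 0, "hand": 0.7},
    {"translation": [0, 0, 0.045], "twist": 0, "hand": 0.7},
    {"translation": [0, 0, 0], "twist": 0, "hand": 0.7},
    {"translation": [0, 0, 0], "twist": 0, "hand": 0},
    {"translation": [0, 0, 0], "twist": 0, "hand": 0}
  ]
}}

```text
time: 14.9
tool_pos: [0.3941, -0.2077, 0.0648]
tool_rot: [0.002, 0.099, 0.995, -0.001]
contact_force: [0.6, 0.3, -0.0]
gripper_width: 0.369
grasp_force: 0.0
```

>>> {"op": "apply_moves", "data": {
  "targets": [
    {"translation": [0, 0, 0], "twist": 0, "hand": 0},
    {"translation": [0, 0, 0], "twist": 0, "hand": 0},
    {"translation": [0, 0, 0], "twist": 0, "hand": 0},
    {"translation": [0, 0, 0], "twist": 0, "hand": 0}
  ]
}}

```text
time: 15.3
tool_pos: [0.3939, -0.2078, 0.0645]
tool_rot: [0.002, 0.099, 0.995, -0.001]
contact_force: [-1.4, -0.3, 5.9]
gripper_width: 0.248
grasp_force: 60.0
```

>>> {"op": "apply_moves", "data": {
  "targets": [
    {"translation": [0, 0, -0.2], "twist": 0, "hand": 0},
    {"translation": [0, 0, -0.4], "twist": 0, "hand": 0},
    {"translation": [0, 0, -0.4], "twist": 0, "hand": 0},
    {"translation": [0, 0, -0.3], "twist": 0, "hand": 0},
    {"translation": [0, 0, -0.1], "twist": 0, "hand": 0},
    {"translation": [0, 0, 0], "twist": 0, "hand": 0}
  ]
}}

```text
time: 15.9
tool_pos: [0.3931, -0.2069, 0.2035]
tool_rot: [0.001, 0.099, 0.995, -0.001]
contact_force: [-0.5, 0.3, -1.4]
gripper_width: 0.247
grasp_force: 59.1
```

Run:
```python
from h import *
print(pose());plan(.5465,-.0515,.205,1.60,mx=.03)
im=grab_frame('wrist');k=get_calibration('wrist');cv2.imwrite('pics/wB2.png',im[:,:,::-1])
p,a=pose();tx=np.array([-np.sin(a),np.cos(a),0])
u,v=proj(k,p+[0,0,-.024])[0].astype(int);y0,x0=v-70,u-70
cv2.imwrite('pics/wB2c.png',cv2.resize(im[y0:y0+140,x0:x0+140,::-1],(560,560),interpolation=cv2.INTER_CUBIC))
for dx,dz in((.026,-.0235),(.026,.0105),(.032,-.0235)):print(dx,dz,[((proj(k,p+tx*(dx+e)+[0,0,dz])[0]-[x0,y0])*4).round(0).tolist() for e in(-.004,0,.004)])
```

```text
(array([ 0.39305115, -0.20692932,  0.20351781]), np.float64(1.3715207523228057))
8 rows [([-0.15, 0.228, -0.002], -0.286), ([-0.156, 0.224, -0.002], -0.286), ([-0.162, 0.22, -0.002], -0.286), ([-0.169, 0.215, -0.002], -0.286), ([-0.175, 0.21, -0.002], -0.286), ([-0.181, 0.205, -0.002], -0.286), ([-0.186, 0.2, -0.002], -0.286), ([-0.192, 0.194, -0.002], -0.286)]
0.026 -0.0235 [[281.0, 105.0], [281.0, 71.0], [281.0, 37.0]]
0.026 0.0105 [[278.0, 235.0], [278.0, 193.0], [278.0, 150.0]]
0.032 -0.0235 [[281.0, 54.0], [280.0, 19.0], [280.0, -16.0]]
```

View pics/wB2c.png

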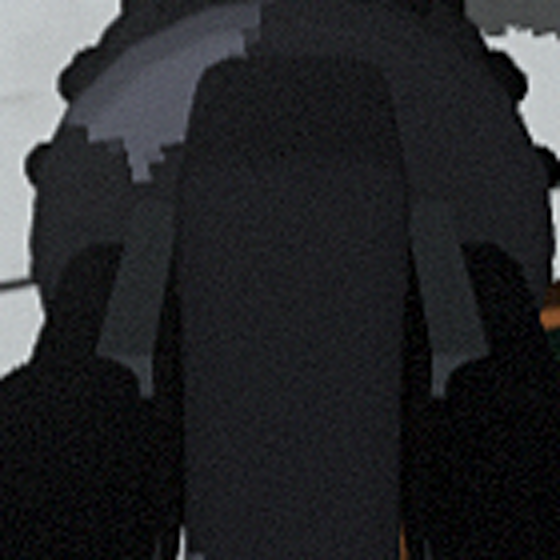

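>>> {"op": "apply_moves", "data": {
  "targets": [
    {"translation": [-0.152, 0.23, 0], "twist": -0.286, "hand": 0},
    {"translation": [-0.158, 0.224, 0], "twist": -0.286, "hand": 0},
    {"translation": [-0.165, 0.22, 0], "twist": -0.286, "hand": 0},
    {"translation": [-0.172, 0.215, 0], "twist": -0.286, "hand": 0},
    {"translation": [-0.178, 0.21, 0], "twist": -0.286, "hand": 0},
    {"translation": [-0.185, 0.205, 0], "twist": -0.286, "hand": 0},
    {"translation": [-0.19, 0.2, 0], "twist": -0.286, "hand": 0},
    {"translation": [-0.195, 0.194, 0], "twist": -0.286, "hand": 0}
  ]
}}

```text
time: 16.75
tool_pos: [0.5475, -0.0497, 0.1984]
tool_rot: [-0.003, -0.015, 1.0, 0.001]
contact_force: [1.0, -0.0, -1.4]
gripper_width: 0.246
grasp_force: 59.2
```

>>> {"op": "apply_moves", "data": {
  "targets": [
    {"translation": [0, 0, 0], "twist": 0, "hand": 0},
    {"translation": [0, 0, 0], "twist": 0, "hand": 0},
    {"translation": [0, 0, 0], "twist": 0, "hand": 0}
  ]
}}

```text
time: 17.05
tool_pos: [0.5472, -0.0513, 0.2003]
tool_rot: [-0.002, -0.014, 1.0, 0.0]
contact_force: [-0.1, -0.4, -2.0]
gripper_width: 0.251
grasp_force: 59.2
```

Correct x by +2 mm and lower.

>>> {"op": "apply_moves", "data": {
  "targets": [
    {"translation": [-0.018, 0, 0.3], "twist": 0, "hand": 0},
    {"translation": [0, 0, 0.3], "twist": 0, "hand": 0},
    {"translation": [0, 0, 0.22], "twist": 0, "hand": 0},
    {"translation": [0, 0, 0.05], "twist": 0, "hand": 0},
    {"translation": [0, 0, 0.03], "twist": 0, "hand": 0},
    {"translation": [0, 0, 0.03], "twist": 0, "hand": 0},
    {"translation": [0, 0, 0.03], "twist": 0, "hand": 0},
    {"translation": [0, 0, 0], "twist": 0, "hand": 0}
  ]
}}

```text
time: 17.85
tool_pos: [0.5507, -0.0511, 0.107]
tool_rot: [0.001, -0.015, 1.0, -0.0]
contact_force: [0.1, 0.2, -1.5]
gripper_width: 0.245
grasp_force: 59.3
```

>>> {"op": "apply_moves", "data": {
  "targets": [
    {"translation": [0.01, 0, 0.03], "twist": 0, "hand": 0},
    {"translation": [0, 0, 0.03], "twist": 0, "hand": 0},
    {"translation": [0, 0, 0.03], "twist": 0, "hand": 0},
    {"translation": [0, 0, 0.03], "twist": 0, "hand": 0},
    {"translation": [0, 0, 0], "twist": 0, "hand": 0}
  ]
}}

```text
time: 18.35
tool_pos: [0.5495, -0.051, 0.0946]
tool_rot: [0.0, -0.015, 1.0, -0.0]
contact_force: [-1.2, 0.9, 2.4]
gripper_width: 0.246
grasp_force: 59.7
```

>>> {"op": "apply_moves", "data": {
  "targets": [
    {"translation": [0, 0, 0], "twist": 0, "hand": 0.5},
    {"translation": [0, 0, 0], "twist": 0, "hand": 0.5},
    {"translation": [0, 0, 0], "twist": 0, "hand": 0.5},
    {"translation": [0, 0, -0.2], "twist": 0, "hand": 0.5},
    {"translation": [0, 0, -0.4], "twist": 0, "hand": 0.5},
    {"translation": [0, 0, -0.3], "twist": 0, "hand": 0.8},
    {"translation": [0, 0, -0.2], "twist": 0, "hand": 1},
    {"translation": [0, 0, 0], "twist": 0, "hand": 1}
  ]
}}

```text
time: 19.15
tool_pos: [0.5514, -0.0515, 0.2086]
tool_rot: [0.004, -0.015, 1.0, -0.001]
contact_force: [0.1, 0.2, -0.4]
gripper_width: 0.978
grasp_force: 0.0
```

Run:
```python
from h import *
print(pose());plan(.498,-.362,.2,1.17,mx=.035)
im=grab_frame('top')
for q in('drum1','wedge'):print(q,[(np.round(r['point'],3).tolist(),round(r['score'],2)) for r in recognise('top',q)])
```

```text
(array([ 0.55143482, -0.05151096,  0.20855755]), np.float64(1.6003030004257455))
10 rows [([0.063, -0.309, 0.009], 0.43), ([0.049, -0.311, 0.009], 0.43), ([0.036, -0.313, 0.009], 0.43), ([0.022, -0.314, 0.009], 0.43), ([0.009, -0.315, 0.009], 0.43), ([-0.005, -0.315, 0.009], 0.43), ([-0.018, -0.315, 0.009], 0.43), ([-0.032, -0.313, 0.009], 0.43), ([-0.045, -0.312, 0.009], 0.43), ([-0.059, -0.31, 0.009], 0.43)]
drum1 [([0.562, -0.054, 0.067], 0.77), ([0.352, 0.35, 0.036], 0.77), ([0.494, -0.36, 0.041], 0.73), ([0.544, 0.125, 0.069], 0.63), ([0.601, 0.324, 0.039], 0.6)]
wedge [([0.457, 0.267, 0.03], 0.85)]
```

>>> {"op": "apply_moves", "data": {
  "targets": [
    {"translation": [0.063, -0.31, 0], "twist": 0.43, "hand": 1},
    {"translation": [0.05, -0.31, 0], "twist": 0.43, "hand": 1},
    {"translation": [0.036, -0.313, 0], "twist": 0.43, "hand": 1},
    {"translation": [0.022, -0.314, 0], "twist": 0.43, "hand": 1},
    {"translation": [0.01, -0.315, 0.02], "twist": 0.43, "hand": 1},
    {"translation": [-0.005, -0.315, 0.02], "twist": 0.43, "hand": 1},
    {"translation": [-0.018, -0.315, 0.02], "twist": 0.43, "hand": 1},
    {"translation": [-0.032, -0.313, 0.03], "twist": 0.43, "hand": 1}
  ]
}}

```text
time: 20.1
tool_pos: [0.505, -0.2999, 0.1926]
tool_rot: [-0.002, 0.158, 0.988, 0.001]
contact_force: [0.3, 0.6, 0.0]
gripper_width: 1.004
grasp_force: 0.0
```

>>> {"op": "apply_moves", "data": {
  "targets": [
    {"translation": [-0.045, -0.312, 0], "twist": 0.43, "hand": 1},
    {"translation": [-0.06, -0.31, 0], "twist": 0.43, "hand": 1},
    {"translation": [0, 0, 0], "twist": 0, "hand": 1},
    {"translation": [0, 0, 0], "twist": 0, "hand": 1},
    {"translation": [0, 0, 0], "twist": 0, "hand": 1}
  ]
}}

```text
time: 20.6
tool_pos: [0.4955, -0.3603, 0.1938]
tool_rot: [-0.001, 0.198, 0.98, 0.001]
contact_force: [-0.2, -0.4, -0.2]
gripper_width: 0.999
grasp_force: 0.0
```

Run:
```python
from h import *
print(pose());barcrop('wC.png',(.496,-.362))
```

```text
(array([ 0.49546189, -0.36034489,  0.19379472]), np.float64(1.1712344838922264))
region score 0.84 centre@.045 [ 0.4961 -0.3629  0.045 ] px [317.8 235.4]
0.83 [ 0.4938 -0.3626  0.0361]
0.91 [ 0.4927 -0.364   0.0378]
x0,y0 248 166
```

View pics/c_wC.png

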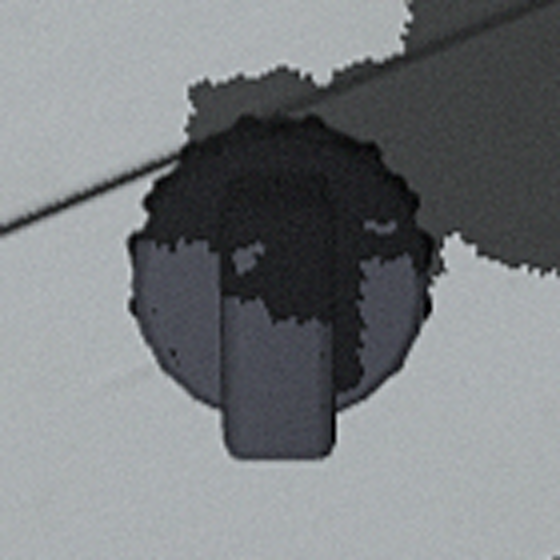

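Run:
```python
from h import *
k=dict(get_calibration('wrist'));k['pose']=np.load('pics/wC.png.npy')
c=lambda x,y:(248+x/4-.4,166+y/4-.4)
r=ray(k,[c(220,280),c(225,440),c(333,300),c(334,440)],.071);b=[np.arctan2(*(r[i+1]-r[i])[1::-1]) for i in(0,2)];print(b)
e=ray(k,c(279,460),.071)[0];a=np.mean(b);C=e[:2]-.026*np.array([np.cos(a),np.sin(a)]);print(e,C)
p,y=pose();tx=np.array([-np.sin(y),np.cos(y)]);ty=np.array([np.cos(y),np.sin(y)])
print('moves',(C-p[:2])@tx*10,(C-p[:2])@ty*10,'twist',-(a+np.pi/2-y)*10,'down',(p[2]-.0645)*10)
```

```text
[np.float64(-0.3857639241368951), np.float64(-0.3858263407733459)]
[ 0.52277169 -0.37439599  0.071     ] [ 0.49868271 -0.36461229]
moves -0.04041594961621164 -0.02612650981833685 twist -0.13319559190392516 down 1.3067345449372583
```

>>> {"op": "apply_moves", "data": {
  "targets": [
    {"translation": [-0.03, -0.026, 0.2], "twist": -0.13, "hand": 0.8},
    {"translation": [0, 0, 0.4], "twist": 0, "hand": 0.7},
    {"translation": [0, 0, 0.4], "twist": 0, "hand": 0.7},
    {"translation": [0, 0, 0.26], "twist": 0, "hand": 0.7},
    {"translation": [0, 0, 0.045], "twist": 0, "hand": 0.7},
    {"translation": [0, 0, 0], "twist": 0, "hand": 0.7},
    {"translation": [0, 0, 0], "twist": 0, "hand": 0},
    {"translation": [0, 0, 0], "twist": 0, "hand": 0}
  ]
}}

```text
time: 21.6
tool_pos: [0.4988, -0.3662, 0.0675]
tool_rot: [0.002, 0.192, 0.981, -0.001]
contact_force: [-1.3, 0.0, 0.1]
gripper_width: 0.369
grasp_force: 0.0
```

>>> {"op": "apply_moves", "data": {
  "targets": [
    {"translation": [0, 0, 0], "twist": 0, "hand": 0},
    {"translation": [0, 0, 0], "twist": 0, "hand": 0},
    {"translation": [0, 0, 0], "twist": 0, "hand": 0},
    {"translation": [0, 0, 0], "twist": 0, "hand": 0}
  ]
}}

```text
time: 22.0
tool_pos: [0.4987, -0.3661, 0.0672]
tool_rot: [0.002, 0.193, 0.981, -0.001]
contact_force: [0.1, 1.6, 6.4]
gripper_width: 0.241
grasp_force: 59.6
```

>>> {"op": "apply_moves", "data": {
  "targets": [
    {"translation": [0, 0, -0.2], "twist": 0, "hand": 0},
    {"translation": [0, 0, -0.4], "twist": 0, "hand": 0},
    {"translation": [0, 0, -0.4], "twist": 0, "hand": 0},
    {"translation": [0, 0, -0.4], "twist": 0, "hand": 0},
    {"translation": [0, 0, -0.3], "twist": 0, "hand": 0},
    {"translation": [0, 0, 0], "twist": 0, "hand": 0}
  ]
}}

```text
time: 22.6
tool_pos: [0.4994, -0.367, 0.2413]
tool_rot: [0.005, 0.193, 0.981, -0.003]
contact_force: [0.8, -0.7, -1.8]
gripper_width: 0.249
grasp_force: 59.4
```

Run:
```python
from h import *
print(pose())
plan(.5468,.0388,.235,1.561,mx=.038)
im=grab_frame('wrist');k=get_calibration('wrist');cv2.imwrite('pics/wC2.png',im[:,:,::-1])
p,a=pose();tx=np.array([-np.sin(a),np.cos(a),0])
u,v=proj(k,p+[0,0,-.024])[0].astype(int);y0,x0=v-70,u-70
cv2.imwrite('pics/wC2c.png',cv2.resize(im[y0:y0+140,x0:x0+140,::-1],(560,560),interpolation=cv2.INTER_CUBIC))
for dx,dz in((.026,-.0235),(.026,.0105),(.032,-.0235)):print(dx,dz,[((proj(k,p+tx*(dx+e)+[0,0,dz])[0]-[x0,y0])*4).round(0).tolist() for e in(-.004,0,.004)])
```

```text
(array([ 0.49937608, -0.36698259,  0.24127207]), np.float64(1.1832536104738849))
11 rows [([0.099, 0.358, 0.006], -0.343), ([0.087, 0.361, 0.006], -0.343), ([0.075, 0.364, 0.006], -0.343), ([0.062, 0.366, 0.006], -0.343), ([0.05, 0.368, 0.006], -0.343), ([0.037, 0.37, 0.006], -0.343), ([0.024, 0.371, 0.006], -0.343), ([0.011, 0.371, 0.006], -0.343), ([-0.001, 0.371, 0.006], -0.343), ([-0.014, 0.371, 0.006], -0.343), ([-0.027, 0.37, 0.006], -0.343)]
0.026 -0.0235 [[280.0, 106.0], [280.0, 72.0], [280.0, 37.0]]
0.026 0.0105 [[278.0, 238.0], [278.0, 196.0], [278.0, 153.0]]
0.032 -0.0235 [[280.0, 55.0], [280.0, 20.0], [280.0, -16.0]]
```

View pics/wC2c.png

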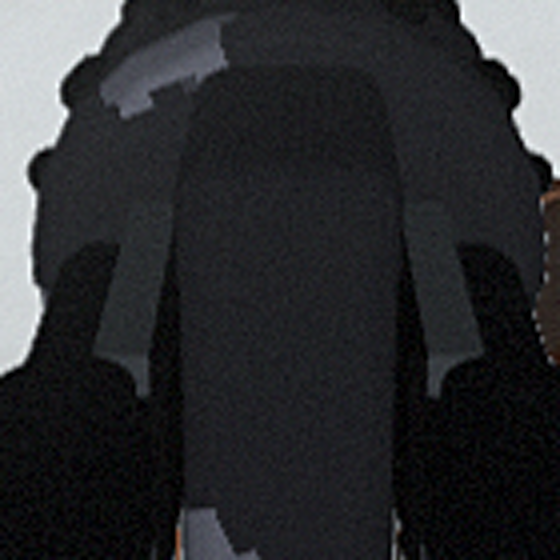

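>>> {"op": "apply_moves", "data": {
  "targets": [
    {"translation": [0.1, 0.358, 0], "twist": -0.343, "hand": 0},
    {"translation": [0.087, 0.361, 0], "twist": -0.343, "hand": 0},
    {"translation": [0.075, 0.364, 0], "twist": -0.343, "hand": 0},
    {"translation": [0.062, 0.366, 0], "twist": -0.343, "hand": 0},
    {"translation": [0.05, 0.368, 0], "twist": -0.343, "hand": 0},
    {"translation": [0.037, 0.37, 0], "twist": -0.343, "hand": 0},
    {"translation": [0.024, 0.371, 0], "twist": -0.343, "hand": 0},
    {"translation": [0.01, 0.371, 0], "twist": -0.343, "hand": 0}
  ]
}}

```text
time: 23.45
tool_pos: [0.5306, -0.0681, 0.2314]
tool_rot: [-0.002, 0.056, 0.998, 0.0]
contact_force: [-0.2, -0.8, -1.2]
gripper_width: 0.247
grasp_force: 59.5
```

>>> {"op": "apply_moves", "data": {
  "targets": [
    {"translation": [0, 0.371, 0], "twist": -0.343, "hand": 0},
    {"translation": [-0.014, 0.371, 0], "twist": -0.343, "hand": 0},
    {"translation": [-0.027, 0.37, 0], "twist": -0.343, "hand": 0},
    {"translation": [0, 0, 0.2], "twist": 0, "hand": 0},
    {"translation": [0, 0, 0.2], "twist": 0, "hand": 0},
    {"translation": [0, 0, 0], "twist": 0, "hand": 0},
    {"translation": [0, 0, 0], "twist": 0, "hand": 0}
  ]
}}

```text
time: 24.15
tool_pos: [0.5436, 0.0406, 0.1925]
tool_rot: [-0.002, 0.005, 1.0, 0.0]
contact_force: [0.1, -0.2, -1.9]
gripper_width: 0.244
grasp_force: 59.8
```

>>> {"op": "apply_moves", "data": {
  "targets": [
    {"translation": [-0.018, -0.018, 0.3], "twist": 0, "hand": 0},
    {"translation": [0, 0, 0.3], "twist": 0, "hand": 0},
    {"translation": [0, 0, 0.15], "twist": 0, "hand": 0},
    {"translation": [0, 0, 0.03], "twist": 0, "hand": 0},
    {"translation": [0, 0, 0.03], "twist": 0, "hand": 0},
    {"translation": [0, 0, 0.03], "twist": 0, "hand": 0},
    {"translation": [0, 0, 0], "twist": 0, "hand": 0},
    {"translation": [0, 0, 0], "twist": 0, "hand": 0}
  ]
}}

```text
time: 24.95
tool_pos: [0.5474, 0.0388, 0.1118]
tool_rot: [0.001, 0.005, 1.0, -0.0]
contact_force: [0.3, 0.0, -1.8]
gripper_width: 0.239
grasp_force: 59.7
```

>>> {"op": "apply_moves", "data": {
  "targets": [
    {"translation": [0, 0, 0.03], "twist": 0, "hand": 0},
    {"translation": [0, 0, 0.03], "twist": 0, "hand": 0},
    {"translation": [0, 0, 0.03], "twist": 0, "hand": 0},
    {"translation": [0, 0, 0.03], "twist": 0, "hand": 0},
    {"translation": [0, 0, 0.02], "twist": 0, "hand": 0},
    {"translation": [0, 0, 0], "twist": 0, "hand": 0}
  ]
}}

```text
time: 25.55
tool_pos: [0.5467, 0.0389, 0.0973]
tool_rot: [-0.0, 0.005, 1.0, 0.0]
contact_force: [-3.0, 0.4, 2.3]
gripper_width: 0.247
grasp_force: 60.4
```

>>> {"op": "apply_moves", "data": {
  "targets": [
    {"translation": [0, 0, 0], "twist": 0, "hand": 0.5},
    {"translation": [0, 0, 0], "twist": 0, "hand": 0.5},
    {"translation": [0, 0, 0], "twist": 0, "hand": 0.5},
    {"translation": [0, 0, -0.2], "twist": 0, "hand": 0.5},
    {"translation": [0, 0, -0.4], "twist": 0, "hand": 0.5},
    {"translation": [0, 0, -0.4], "twist": 0, "hand": 0.8},
    {"translation": [0, 0, -0.1], "twist": 0, "hand": 1},
    {"translation": [0, 0, 0], "twist": 0, "hand": 1}
  ]
}}

```text
time: 26.35
tool_pos: [0.5482, 0.0387, 0.2096]
tool_rot: [0.003, 0.005, 1.0, -0.0]
contact_force: [-0.3, 0.4, -0.3]
gripper_width: 0.976
grasp_force: 0.0
```

Run:
```python
from h import *
w=dict(get_calibration('wrist'));w['pose']=np.load('k1.npy')
f=260/120;c=lambda x,y:(365+(x-520)/f-.4,180+(y-260)/f-.4)
print('block',ray(w,[c(645,312),c(672,398)],.066),'tip',ray(w,c(700,513),.030))
print(pose())
plan(.44,.24,.235,1.93,mx=.035)
im=grab_frame('top');cv2.imwrite('pics/top3.png',im[:,:,::-1])
print('wedge',[(np.round(r['point'],3).tolist(),round(r['score'],2)) for r in recognise('top','wedge')])
```

```text
block [[0.41447465 0.25742175 0.066     ]
 [0.45247364 0.272108   0.066     ]] tip [[0.52499082 0.30421034 0.03      ]]
(array([0.5482336 , 0.03867814, 0.20963931]), np.float64(1.5605834935424534))
7 rows [([0.158, 0.286, -0.036], -0.528), ([0.142, 0.294, -0.036], -0.528), ([0.127, 0.301, -0.036], -0.528), ([0.11, 0.307, -0.036], -0.528), ([0.094, 0.313, -0.036], -0.528), ([0.077, 0.317, -0.036], -0.528), ([0.061, 0.321, -0.036], -0.528)]
wedge [([0.458, 0.269, 0.031], 0.97)]
```

>>> {"op": "apply_moves", "data": {
  "targets": [
    {"translation": [0.158, 0.32, 0], "twist": -0.55, "hand": 1},
    {"translation": [0.14, 0.325, 0], "twist": -0.55, "hand": 1},
    {"translation": [0.127, 0.33, 0], "twist": -0.55, "hand": 1},
    {"translation": [0.11, 0.335, 0], "twist": -0.55, "hand": 1},
    {"translation": [0.1, 0.34, 0], "twist": -0.55, "hand": 1},
    {"translation": [0.085, 0.34, 0], "twist": -0.55, "hand": 1},
    {"translation": [0.07, 0.345, 0], "twist": -0.55, "hand": 1},
    {"translation": [0, 0, 0], "twist": 0, "hand": 1}
  ]
}}

```text
time: 27.25
tool_pos: [0.4293, 0.2601, 0.2038]
tool_rot: [-0.003, -0.189, 0.982, 0.0]
contact_force: [-0.3, -0.4, -1.0]
gripper_width: 0.998
grasp_force: 0.0
```

>>> {"op": "apply_moves", "data": {
  "targets": [
    {"translation": [0, 0, 0], "twist": 0, "hand": 1},
    {"translation": [0, 0, 0], "twist": 0, "hand": 1}
  ]
}}

```text
time: 27.45
tool_pos: [0.4322, 0.2572, 0.2053]
tool_rot: [-0.001, -0.186, 0.983, -0.0]
contact_force: [-0.4, -0.1, 0.4]
gripper_width: 1.001
grasp_force: 0.0
```

Run:
```python
from h import *
print(pose());im=grab_frame('wrist');k=get_calibration('wrist');cv2.imwrite('pics/wW.png',im[:,:,::-1]);np.save('pics/wW.npy',k['pose'])
print('wedge',[(np.round(r['point'],3).tolist(),round(r['score'],2)) for r in recognise('wrist','wedge')])
print(proj(k,[(.4335,.265,.066),(.525,.304,.03)]))
cv2.imwrite('pics/wWc.png',cv2.resize(im[120:400,100:500,::-1],(800,560),interpolation=cv2.INTER_CUBIC))
```

```text
(array([0.43220194, 0.25720328, 0.20533666]), np.float64(1.9445122640250787))
wedge [([0.449, 0.266, 0.028], 0.92)]
[[328.22796455 240.03941173]
 [330.1394639  327.20440169]]
```

View pics/wWc.png

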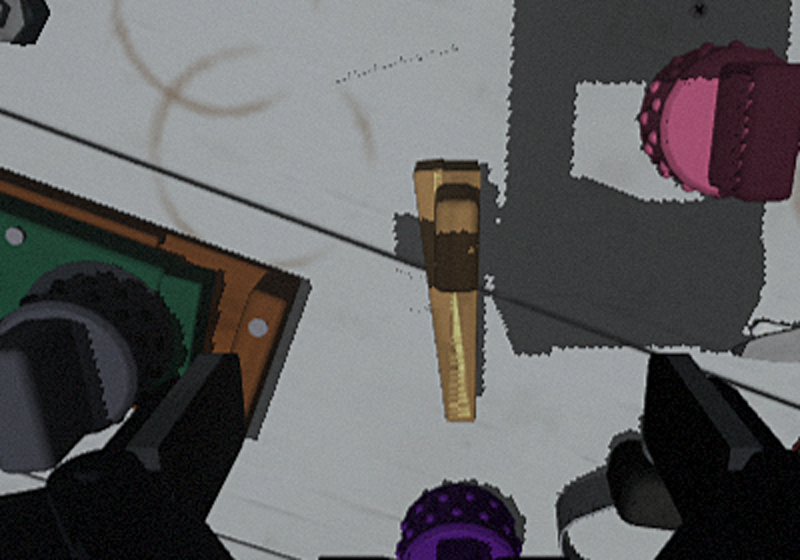

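>>> {"op": "apply_moves", "data": {
  "targets": [
    {"translation": [-0.2, -0.2, 0], "twist": 0.75, "hand": 1},
    {"translation": [-0.2, -0.2, 0], "twist": 0.75, "hand": 1},
    {"translation": [-0.2, -0.2, 0], "twist": 0.75, "hand": 1},
    {"translation": [-0.2, -0.21, 0], "twist": 0.75, "hand": 1},
    {"translation": [-0.2, -0.21, 0], "twist": 0.74, "hand": 1},
    {"translation": [0, 0, 0], "twist": 0, "hand": 1},
    {"translation": [0, 0, 0], "twist": 0, "hand": 1},
    {"translation": [0, 0, 0], "twist": 0, "hand": 1}
  ]
}}

```text
time: 28.35
tool_pos: [0.5513, 0.1812, 0.2065]
tool_rot: [-0.0, -0.0, 1.0, 0.0]
contact_force: [0.5, 0.5, -0.1]
gripper_width: 0.997
grasp_force: 0.0
```

Run:
```python
from h import *
w=dict(get_calibration('wrist'));w['pose']=np.load('pics/wW.npy')
c=lambda x,y:(100+x/2-.25,120+y/2-.25)
r=ray(w,[c(481,172),c(476,400),c(416,172),c(444,400)],.030);print('straight/taper edges',r.round(4).tolist(),[np.arctan2(*(r[i+1]-r[i])[1::-1]).round(3) for i in(0,2)])
print('thin end',ray(w,c(461,419),.03).round(4),'thick',ray(w,c(448,166),.03).round(4),'block',ray(w,[c(457,199),c(457,289),c(437,245),c(479,245)],.066).round(4).tolist())
print(pose());im=grab_frame('wrist');k=get_calibration('wrist');cv2.imwrite('pics/wG.png',im[:,:,::-1]);np.save('pics/wG.npy',k['pose'])
g=proj(k,[(.505,.175,.03),(.547,.175,.03),(.589,.175,.03),(.547,.135,.03)]);print(g)
u,v=g[1].astype(int);x0,y0=u-75,v-60;print('x0,y0',x0,y0)
cv2.imwrite('pics/wGc.png',cv2.resize(im[y0:y0+120,x0:x0+150,::-1],(750,600),interpolation=cv2.INTER_CUBIC))
```

```text
straight/taper edges [[0.4099, 0.2677, 0.03], [0.5147, 0.3079, 0.03], [0.4203, 0.2411, 0.03], [0.5204, 0.2934, 0.03]] [np.float64(0.366), np.float64(0.482)]
thin end [[0.5271 0.3049 0.03  ]] thick [[0.4127 0.2532 0.03  ]] block [[0.4177, 0.2588, 0.066], [0.4526, 0.2726, 0.066], [0.4381, 0.2583, 0.066], [0.432, 0.2739, 0.066]]
(array([0.55130693, 0.18123654, 0.2065395 ]), np.float64(1.5716465166874358))
[[312.38407437 172.69387735]
 [312.72874114 220.38971837]
 [313.04768278 264.52565237]
 [267.98568112 220.38019881]]
x0,y0 237 160
```

View pics/wGc.png

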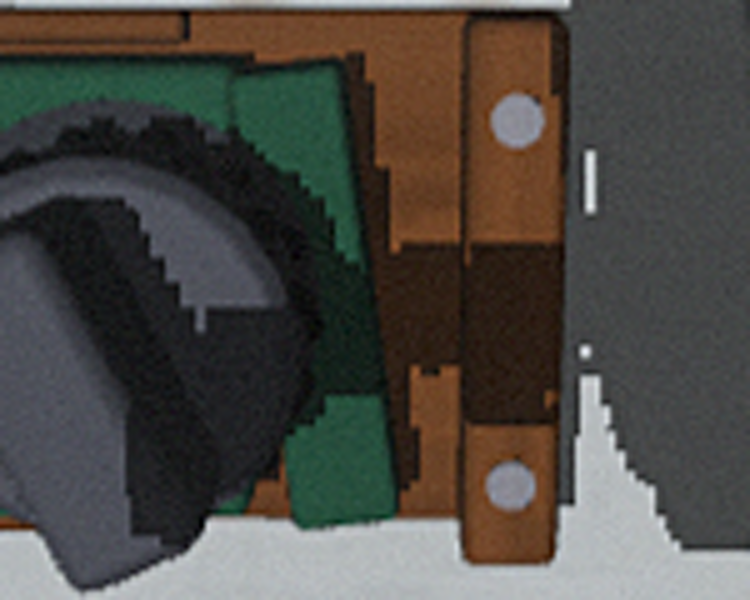

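Run:
```python
from h import *
k=dict(get_calibration('wrist'));k['pose']=np.load('pics/wG.npy')
c=lambda x,y:(237+x/5-.4,160+y/5-.4)
print('cheek',ray(k,[c(464,20),c(461,555)],.042).round(4).tolist(),ray(k,[c(464,20),c(461,555)],.036).round(4).tolist())
for z in(.03,.04):print('carrier edge',z,ray(k,[c(345,65),c(398,515)],z).round(4).tolist())
print(plan(.435,.2655,.2,.372+np.pi/2))
im=grab_frame('top');print('wedge',[(np.round(r['point'],3).tolist(),round(r['score'],2)) for r in recognise('top','wedge')])
```

```text
cheek [[0.4966, 0.1893, 0.042], [0.5903, 0.1894, 0.042]] [[0.497, 0.1894, 0.036], [0.5927, 0.1895, 0.036]]
carrier edge 0.03 [[0.5049, 0.1692, 0.03], [0.5871, 0.1779, 0.03]]
carrier edge 0.04 [[0.504, 0.1696, 0.04], [0.5834, 0.1781, 0.04]]
4 rows [([0.29, 0.21, 0.017], -0.926), ([0.269, 0.236, 0.017], -0.926), ([0.246, 0.26, 0.017], -0.926), ([0.221, 0.282, 0.017], -0.926)]
(array([0.435 , 0.2655, 0.2   ]), np.float64(1.9427963267948964))
wedge []
```

>>> {"op": "apply_moves", "data": {
  "targets": [
    {"translation": [0.235, 0.17, 0], "twist": -0.73, "hand": 1},
    {"translation": [0.22, 0.185, 0], "twist": -0.73, "hand": 1},
    {"translation": [0.205, 0.2, 0], "twist": -0.73, "hand": 1},
    {"translation": [0.19, 0.215, 0], "twist": -0.73, "hand": 1},
    {"translation": [0.175, 0.23, 0], "twist": -0.73, "hand": 1},
    {"translation": [0, 0, 0], "twist": 0, "hand": 1},
    {"translation": [0, 0, 0], "twist": 0, "hand": 1},
    {"translation": [0, 0, 0], "twist": 0, "hand": 1}
  ]
}}

```text
time: 29.3
tool_pos: [0.4354, 0.2656, 0.207]
tool_rot: [0.0, -0.182, 0.983, -0.0]
contact_force: [-0.2, -0.6, -0.1]
gripper_width: 1.001
grasp_force: 0.0
```

Run:
```python
from h import *
p,y=pose();print(p,y);im=grab_frame('wrist');k=get_calibration('wrist')
print('wedge',[(np.round(r['point'],3).tolist(),round(r['score'],2)) for r in recognise('wrist','wedge')])
m=regions_of('wrist','wedge')[0]['pixels'];(cx,cy),(w,h),an=cv2.minAreaRect(np.argwhere(m)[:,::-1].astype(np.float32));print(ray(k,(cx,cy),.03),w,h,an)
vs,us=np.where(m);print(ray(k,[(us[vs.argmin()],vs.min()),(us[vs.argmax()],vs.max())],.03).round(4).tolist())
tx=np.array([-np.sin(y),np.cos(y)]);ty=np.array([np.cos(y),np.sin(y)]);C=np.array([.4314,.2646])
print('moves',(C-p[:2])@tx*10,(C-p[:2])@ty*10,'twist',-(1.937-y)*10,'down',(p[2]-.0575)*10)
```

```text
[0.43537769 0.26562218 0.20701308] 1.9361818579289014
wedge [([0.453, 0.267, 0.028], 0.83), ([0.516, 0.078, 0.028], 0.32)]
[[0.46684186 0.27267826 0.03      ]] 131.0 32.0 90.0
[[0.4126, 0.2449, 0.03], [0.5294, 0.2993, 0.03]]
moves 0.04080343950009101 0.004665664087096318 twist -0.008181420710986487 down 1.4951307607610873
```

>>> {"op": "apply_moves", "data": {
  "targets": [
    {"translation": [0.04, 0.005, 0.3], "twist": 0, "hand": 0.8},
    {"translation": [0, 0, 0.4], "twist": 0, "hand": 0.7},
    {"translation": [0, 0, 0.4], "twist": 0, "hand": 0.7},
    {"translation": [0, 0, 0.3], "twist": 0, "hand": 0.7},
    {"translation": [0, 0, 0.095], "twist": 0, "hand": 0.7},
    {"translation": [0, 0, 0], "twist": 0, "hand": 0.7},
    {"translation": [0, 0, 0], "twist": 0, "hand": 0.7},
    {"translation": [0, 0, 0], "twist": 0, "hand": 0}
  ]
}}

```text
time: 30.25
tool_pos: [0.4329, 0.2654, 0.0597]
tool_rot: [0.002, -0.182, 0.983, 0.0]
contact_force: [-0.5, 0.5, -0.3]
gripper_width: 0.548
grasp_force: 0.0
```

>>> {"op": "apply_moves", "data": {
  "targets": [
    {"translation": [0, 0, 0], "twist": 0, "hand": 0},
    {"translation": [0, 0, 0], "twist": 0, "hand": 0},
    {"translation": [0, 0, 0], "twist": 0, "hand": 0},
    {"translation": [0, 0, 0], "twist": 0, "hand": 0},
    {"translation": [0, 0, 0], "twist": 0, "hand": 0}
  ]
}}

```text
time: 30.75
tool_pos: [0.4319, 0.2651, 0.0585]
tool_rot: [0.001, -0.182, 0.983, 0.0]
contact_force: [-0.9, -0.8, 6.3]
gripper_width: 0.203
grasp_force: 61.3
```

>>> {"op": "apply_moves", "data": {
  "targets": [
    {"translation": [0, 0, -0.2], "twist": 0, "hand": 0},
    {"translation": [0, 0, -0.4], "twist": 0, "hand": 0},
    {"translation": [0, 0, -0.3], "twist": 0, "hand": 0},
    {"translation": [0.1, -0.1, 0], "twist": 0.73, "hand": 0},
    {"translation": [0.1, -0.15, 0], "twist": 0.73, "hand": 0},
    {"translation": [0.1, -0.18, 0], "twist": 0.73, "hand": 0},
    {"translation": [0.1, -0.18, 0], "twist": 0.73, "hand": 0},
    {"translation": [0.1, -0.18, 0], "twist": 0.73, "hand": 0}
  ]
}}

```text
time: 31.55
tool_pos: [0.3975, 0.1761, 0.1464]
tool_rot: [-0.001, 0.001, 1.0, -0.0]
contact_force: [0.2, -1.0, -1.9]
gripper_width: 0.202
grasp_force: 60.3
```

>>> {"op": "apply_moves", "data": {
  "targets": [
    {"translation": [0, 0, 0], "twist": 0, "hand": 0},
    {"translation": [0, 0, 0], "twist": 0, "hand": 0},
    {"translation": [0, 0, 0], "twist": 0, "hand": 0}
  ]
}}

```text
time: 31.85
tool_pos: [0.3985, 0.1773, 0.1472]
tool_rot: [-0.0, -0.001, 1.0, 0.0]
contact_force: [-0.0, 0.4, -1.9]
gripper_width: 0.202
grasp_force: 60.4
```

Run:
```python
from h import *
print(pose());im=grab_frame('wrist');k=get_calibration('wrist')
cv2.imwrite('pics/wI.png',im[:,:,::-1])
m=regions_of('wrist','wedge');print([(r['score'],r['pixels'].sum()) for r in m])
for r in m[:1]:
    # straight (right) edge per row
    for v in range(0,480,12):
        u=np.where(r['pixels'][v])[0]
        if len(u)>3:print(v,u.min(),u.max())
print(proj(k,[pose()[0]+np.array([d,.011,-.0285]) for d in(.02,.06,.103)]))
```

```text
(array([0.39848166, 0.17731073, 0.14717164]), np.float64(1.5726245946280137))
[(0.65, np.int64(7897))]
240 287 342
252 283 344
264 282 344
276 284 344
288 301 342
300 298 344
312 298 344
324 300 343
336 300 343
348 300 343
360 300 343
372 300 342
384 303 341
396 304 341
[[341.02158703 335.41071764]
 [339.74522146 402.05783494]
 [338.53982791 464.99905433]]
```

>>> {"op": "apply_moves", "data": {
  "targets": [
    {"translation": [0.07, -0.018, 0], "twist": 0, "hand": 0},
    {"translation": [0, 0, 0.25], "twist": 0, "hand": 0},
    {"translation": [0, 0, 0.25], "twist": 0, "hand": 0},
    {"translation": [0, 0, 0.22], "twist": 0, "hand": 0},
    {"translation": [0, 0, 0.06], "twist": 0, "hand": 0},
    {"translation": [0, 0, 0], "twist": 0, "hand": 0},
    {"translation": [0, 0, 0], "twist": 0, "hand": 0}
  ]
}}

```text
time: 32.65
tool_pos: [0.3921, 0.1754, 0.0704]
tool_rot: [0.001, -0.001, 1.0, 0.0]
contact_force: [0.2, -0.9, -0.7]
gripper_width: 0.2
grasp_force: 60.4
```

>>> {"op": "apply_moves", "data": {
  "targets": [
    {"translation": [0, 0, 0.025], "twist": 0, "hand": 0},
    {"translation": [-0.08, 0, 0], "twist": 0, "hand": 0},
    {"translation": [-0.08, 0, 0], "twist": 0, "hand": 0},
    {"translation": [-0.08, 0, 0], "twist": 0, "hand": 0},
    {"translation": [-0.05, 0, 0], "twist": 0, "hand": 0},
    {"translation": [-0.05, 0, 0], "twist": 0, "hand": 0},
    {"translation": [0, 0, 0], "twist": 0, "hand": 0}
  ]
}}

```text
time: 33.35
tool_pos: [0.4262, 0.1751, 0.067]
tool_rot: [0.0, -0.0, 1.0, 0.0]
contact_force: [0.7, -0.6, -1.2]
gripper_width: 0.204
grasp_force: 60.4
```

>>> {"op": "apply_moves", "data": {
  "targets": [
    {"translation": [-0.05, 0.005, 0.005], "twist": 0, "hand": 0},
    {"translation": [-0.05, 0, 0], "twist": 0, "hand": 0},
    {"translation": [-0.05, 0, 0], "twist": 0, "hand": 0},
    {"translation": [-0.05, 0, 0], "twist": 0, "hand": 0},
    {"translation": [-0.05, 0, 0], "twist": 0, "hand": 0},
    {"translation": [-0.05, 0, 0], "twist": 0, "hand": 0},
    {"translation": [0, 0, 0], "twist": 0, "hand": 0}
  ]
}}

```text
time: 34.05
tool_pos: [0.4554, 0.1766, 0.0666]
tool_rot: [-0.001, -0.0, 1.0, 0.001]
contact_force: [-5.4, 3.0, 5.5]
gripper_width: 0.199
grasp_force: 61.3
```

>>> {"op": "apply_moves", "data": {
  "targets": [
    {"translation": [-0.04, 0.005, 0], "twist": 0, "hand": 0},
    {"translation": [-0.04, 0, 0], "twist": 0, "hand": 0},
    {"translation": [-0.04, 0, 0], "twist": 0, "hand": 0},
    {"translation": [-0.04, 0, 0], "twist": 0, "hand": 0},
    {"translation": [0, 0, 0], "twist": 0, "hand": 0}
  ]
}}

```text
time: 34.55
tool_pos: [0.4708, 0.1771, 0.0667]
tool_rot: [-0.001, -0.0, 1.0, 0.001]
contact_force: [-8.4, 3.2, 6.9]
gripper_width: 0.202
grasp_force: 61.6
```

>>> {"op": "apply_moves", "data": {
  "targets": [
    {"translation": [-0.04, 0, 0], "twist": 0, "hand": 0},
    {"translation": [-0.04, 0, 0], "twist": 0, "hand": 0},
    {"translation": [-0.04, 0, 0], "twist": 0, "hand": 0},
    {"translation": [-0.03, 0, 0], "twist": 0, "hand": 0},
    {"translation": [-0.03, 0, 0], "twist": 0, "hand": 0},
    {"translation": [0, 0, 0], "twist": 0, "hand": 0}
  ]
}}

```text
time: 35.15
tool_pos: [0.4886, 0.1771, 0.0667]
tool_rot: [-0.002, -0.0, 1.0, 0.001]
contact_force: [-8.1, 2.7, 10.1]
gripper_width: 0.201
grasp_force: 61.7
```

>>> {"op": "apply_moves", "data": {
  "targets": [
    {"translation": [-0.02, 0, 0], "twist": 0, "hand": 0},
    {"translation": [-0.02, 0, 0], "twist": 0, "hand": 0},
    {"translation": [-0.02, 0, 0], "twist": 0, "hand": 0},
    {"translation": [0, 0, 0], "twist": 0, "hand": 0}
  ]
}}

```text
time: 35.55
tool_pos: [0.4935, 0.1771, 0.0666]
tool_rot: [-0.003, -0.0, 1.0, 0.001]
contact_force: [-13.7, 2.7, 13.3]
gripper_width: 0.197
grasp_force: 62.3
```

>>> {"op": "apply_moves", "data": {
  "targets": [
    {"translation": [-0.02, 0, 0], "twist": 0, "hand": 0},
    {"translation": [-0.02, 0, 0], "twist": 0, "hand": 0},
    {"translation": [0, 0, 0], "twist": 0, "hand": 0}
  ]
}}

```text
time: 35.85
tool_pos: [0.4938, 0.1771, 0.0664]
tool_rot: [-0.009, -0.0, 1.0, 0.0]
contact_force: [-28.4, 0.6, 25.5]
gripper_width: 0.204
grasp_force: 64.3
```

>>> {"op": "apply_moves", "data": {
  "targets": [
    {"translation": [-0.02, 0, -0.005], "twist": 0, "hand": 0},
    {"translation": [-0.01, 0, 0], "twist": 0, "hand": 0},
    {"translation": [0, 0, 0], "twist": 0, "hand": 0}
  ]
}}

```text
time: 36.15
tool_pos: [0.494, 0.1771, 0.0664]
tool_rot: [-0.012, -0.001, 1.0, -0.0]
contact_force: [-38.1, 0.3, 30.7]
gripper_width: 0.201
grasp_force: 65.3
```

>>> {"op": "apply_moves", "data": {
  "targets": [
    {"translation": [0.04, 0, 0], "twist": 0, "hand": 0},
    {"translation": [0.02, 0, 0], "twist": 0, "hand": 0},
    {"translation": [0, 0, 0], "twist": 0, "hand": 0.4},
    {"translation": [0, 0, 0], "twist": 0, "hand": 0.4},
    {"translation": [0, 0, 0], "twist": 0, "hand": 0.4},
    {"translation": [0, 0, -0.1], "twist": 0, "hand": 0.4},
    {"translation": [0, 0, -0.3], "twist": 0, "hand": 0.4},
    {"translation": [0, 0, -0.4], "twist": 0, "hand": 0.4}
  ]
}}

```text
time: 36.95
tool_pos: [0.4951, 0.1757, 0.1461]
tool_rot: [-0.002, -0.0, 1.0, -0.001]
contact_force: [0.7, 1.2, 0.0]
gripper_width: 0.4
grasp_force: 0.0
```

>>> {"op": "apply_moves", "data": {
  "targets": [
    {"translation": [0.1, 0, -0.4], "twist": 0, "hand": 0.7},
    {"translation": [0.2, 0, -0.2], "twist": 0, "hand": 1},
    {"translation": [0, 0, 0], "twist": 0, "hand": 1},
    {"translation": [0, 0, 0], "twist": 0, "hand": 1}
  ]
}}

```text
time: 37.35
tool_pos: [0.4668, 0.1761, 0.2076]
tool_rot: [0.001, -0.0, 1.0, 0.0]
contact_force: [0.5, -0.5, -0.5]
gripper_width: 0.994
grasp_force: 0.0
```

Run:
```python
from h import *
print(pose(),state()['contact_force'].round(1))
for c in('top','side','wrist'):
    im=grab_frame(c);k=get_calibration(c);cv2.imwrite(f'pics/end_{c}.png',im[:,:,::-1]);np.save(f'pics/end_{c}.npy',k['pose'])
    for q in('drum1','wedge','cap','paint_tin','head_lamp'):print(c,q,[(np.round(r['point'],3).tolist(),round(r['score'],2)) for r in recognise(c,q)])
```

```text
(array([0.46679846, 0.17613168, 0.20755341]), np.float64(1.5716463250182617)) [ 0.5 -0.5 -0.5]
top drum1 [([0.542, 0.034, 0.07], 0.81), ([0.618, 0.331, 0.042], 0.67), ([0.35, 0.349, 0.036], 0.66), ([0.544, -0.056, 0.066], 0.6), ([0.658, -0.038, 0.038], 0.59), ([0.544, 0.124, 0.071], 0.56)]
top wedge []
top cap [([0.541, -0.143, 0.064], 0.74), ([0.542, -0.054, 0.065], 0.44)]
top paint_tin [([0.546, 0.032, 0.072], 0.68), ([0.669, -0.243, 0.072], 0.58)]
top head_lamp [([0.537, 0.419, 0.031], 0.76), ([0.531, -0.063, 0.028], 0.39)]
side drum1 [([0.6, 0.34, 0.034], 0.81), ([0.347, 0.363, 0.038], 0.81), ([0.534, -0.039, 0.063], 0.59), ([0.544, 0.01, 0.074], 0.57)]
side wedge [([0.49, 0.179, 0.041], 0.56), ([0.545, 0.007, 0.072], 0.37)]
side cap [([0.53, 0.11, 0.03], 0.63), ([0.546, -0.149, 0.102], 0.36)]
side paint_tin [([0.666, -0.226, 0.072], 0.93)]
side head_lamp [([0.535, 0.425, 0.029], 0.78)]
wrist drum1 [([0.526, 0.041, 0.069], 0.97), ([0.535, 0.124, 0.071], 0.94), ([0.539, -0.042, 0.073], 0.93), ([0.584, 0.344, 0.029], 0.82), ([0.354, 0.346, 0.046], 0.63), ([0.688, -0.037, 0.062], 0.56), ([0.541, 0.419, 0.024], 0.56)]
wrist wedge [([0.505, 0.173, 0.037], 0.96)]
wrist cap [([0.545, -0.122, 0.039], 0.62), ([0.526, 0.043, 0.069], 0.2)]
wrist paint_tin []
wrist head_lamp [([0.544, 0.419, 0.024], 0.81), ([0.525, 0.043, 0.07], 0.29)]
```

```bash
python3 -c "
from h import *
print(job_done())"
```

```text
the job is handed in; nothing more can be done
None
```

I fitted all three grey drums fully home on their own spindles and left the blanking cap on its spindle. I drove the wedge in from the robot's side until it jammed, then released everything and handed the job in; the carrier's seating at its far stop is judged from force and camera positions, not from a final picture.

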